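# Level measure of sample capsules

## Task

Drive the scoop that stands in the blue bin along to the bin's far end so that it takes up a heaped load of capsules, and lift it straight out. Then pass it sideways under the steel levelling bar on the bin's edge so that the bar pushes the excess off back into the bin, leaving one flat layer of two capsules in the scoop. Stand the scoop with its two capsules upright in the middle of the balance pan and let go; the other three capsules stay in the bin.

Things in the scene. Friction and masses are not known exactly. Their poses are not given: they have to be found in the camera images.
- scoop_grip (a point): Grip point on the scoop's upright orange post (24 mm along x, 14 mm along y, top 15 mm above): pinch it across y from above. 80 mm above the scoop's flat underside. Scoop axes: x to its front, z up. 46 mm wide in y; the base runs from 12 mm behind this point to the front edge 95 mm ahead. At the start it stands empty on the bin's floor at the near end, front to the capsules. About 0.1 kg.
- scoop_pocket (a point): Middle of the pocket's floor in the aluminium scoop, 60 mm ahead of the grip point along x, 2 mm above the underside; axes as the scoop's. Behind it a 48 mm high rear wall, in front a 7 mm lip with a ramp, no side walls; 43 mm long. It takes one layer of exactly two capsules lying across (along y), tops 22 mm above the underside. Excess rides on them, 22 to 40 mm above the underside.
- scoop_mid (a point): Underside of the scoop's base, mid-length: 42 mm ahead of the grip point along the scoop's x and 80 mm below it; axes as the scoop's. This point is to come to the pan's middle.
- bin: Blue open bin, fixed, 244 x 94 mm, walls 50 mm high, floor 3 mm thick, 88 mm wide inside in y. Origin on the worktop; x points to its far end, whose steep wall meets the floor at x = 113 mm; near inner face at x = -110 mm. Driving the scoop along the floor until its front edge is at x = 107 mm (103 to 111) heaps the capsules on it. They lie side by side along y between scoop and far end.
- level_bar: Fixed steel bar above the bin's +y side wall: lower edge 91 mm above the worktop, 24 mm high, 4 mm thick. Origin at the lower edge of its free end; it runs 99 mm along +x (bin's axes) to a post. Pass the scoop under it to +y with the grip point 48 mm (42 to 55) behind this origin in x and the underside 29 mm (25 to 34) below the bar: the bar pushes the excess end-on back into the bin.
- pan (a point): Middle of the top of the balance's square steel pan, 130 x 130 mm, 40 mm above the worktop; z up. White balance, fixed, 180 x 140 mm, on the +y side of the bin; a small tissue box under 0.1 m high stands between them.
- capsule_1: White plastic capsule with a green cap end, 20 mm in diameter and 68 mm long, 25 g, smooth and slippery, one of five alike that roll easily, loose in the bin. Origin at its centre; y axis runs along its length.
- capsule_2: Like capsule_1.
- capsule_3: Like capsule_1.
- capsule_4: Like capsule_1.
- capsule_5: Like capsule_1.
There are look-alikes about, which are no part of the job. What is shaped like the part that bears scoop_grip but green is not meant.

How it is judged:
By the outcome, as a careful person would: the job done as asked, in the order asked, and still so for the second after the job is handed in, with the robot touching nothing.
It also fails if it takes over 54 s, if anything falls off the work surface, if the arm or the gripper's body presses on something with over 40 N, if the wrist force passes 120 N, or if a joint passes its speed limit or range.

## Robot

A 6-joint arm with a two-finger parallel gripper is mounted at the origin on a cart in front of the work surface, level with it; the furniture and walls round the work are solid. World frame = base frame: x ahead of the robot, y to its left, z up, the work surface at z = 0. Lengths are in mm, angles in rad, forces in N, time in s.
With the tool pointing down it reaches from about 350 to 975 mm from the base axis. Payload 17.4 kg.
Tool frame: the origin (TCP) lies midway between the tips of the shut fingers; the grasp point (between the pads) lies 19 mm behind it; z points along the fingers, y is the direction in which the jaws open and shut (so a half turn about z gives the same grasp; the last joint's range is limited). The gripper opens to 85 mm and grips with 20 to 120 N. Pads are 22 mm wide; open, the fingers measure 114 mm over their backs; the gripper's body (76 mm by 85 mm) begins 54 mm behind the grasp point. The pads swing forward as they close: fully open they stand 13 mm farther back than shut.
Start: joints at [1.28, 0.116, 1.442, -0, 1.584, -0.038], TCP at [168.836, 653.549, 231.303] pointing down, gripper open.
Joint ranges: [-2.83, 2.83], [-0.83, 2.19], [0.07, 2.5], [-1.14, 4.28], [0.01, 3], [-2.97, 2.97]. Speed limits (rad/s): [1.89, 1.89, 2.22, 3.14, 3.14, 3.14].

## Interface

Orientations are given as a unit quaternion [w, x, y, z].
In Python, from cell import ctrl, camera gives the robot as it stands.
- The arm moves only by the shell command python3 -m inch 'ROWS' [FORCE]. ROWS is JSON, a list of rows, each a list of 5 numbers: the shift along the world's x, y, z in cm, then the turn about the world's z in degrees, then the opening, from 0 (shut) to 1 (fully open). In form: [[dx, dy, dz, twist, gripper], ...]. A call has 1 to 20 rows; each row shifts and turns the commanded pose from where the row before left it; what a row does not reach is not made up. A row lasts 1/10 s, in which the tool goes at most 50 mm and 8.59 degrees, less where a joint would pass 70% of its speed; a pose out of reach is approached as far as the arm can. A call is refused whole if a number of a shift passes 5 or a number of a turn 8.59, either way. A call with a gripper value outside its range is refused whole. The fingers move at their own pace and stop on an object; FORCE is the grip in N (left out, the last holds). Time passes only in rows, so rows that do not move let the fingers close. It gives the time, the measured TCP pose, the force and the opening at its end, in the units of the state.
- ctrl.get_obs(): the state, without advancing time (a new reading comes with each control period).
- camera(name): name is "scene" or "side" or "wrist"; returns a dict with "color" (420x560x3 uint8, red, green, blue), "z_map" (420x560 float32, mm along the optical axis (not along the pixel's ray), 0 where there is no reading), "K" (3x3 intrinsics, pixels), "extrinsics" (4x4, takes a point from camera to world coordinates); the wrist camera has in their place "mount" (4x4, takes a point from camera to tool coordinates, whose origin is the TCP and whose axes are the flange's). Camera axes: x right, y down, z forward; pixel columns grow to the right and rows downward; lengths in mm; the calibration is good to about 2 mm. The wrist camera is an equidistant fisheye: a pixel r from the principal point sees the ray r / f radians off the axis. A picture is of the moment at which its call begins: read the wrist's pose just before it.
- ctrl.close_job(): hands the job in, once; it reports no verdict.
The state is a dict: "t": time; "q": joint angles; "joint_vel": joint speeds; "effort": joint torques, N m; "ee_pos": TCP position; "ee_rot": TCP orientation; "ft_force": force on the tool from outside, world axes, zero at the start; "wrist_torque": the same for the moment, N m; "gripper_width": opening from 0.0 (shut) to 1.0 (fully open).
Only numpy, scipy, OpenCV 4.12 (cv2) and the standard library are available. Lean on these libraries where they do the work, as an engineer would, in place of code of your own. Each camera call takes 0.05 s, during which the arm holds its last target.

## Working session

There is one attempt and no reset: what is moved stays moved. The work goes in short steps, Python scripts to look and compute and a shell command to move; the robot and the scene stay as the last step left them, time stands still between calls to the robot, and variables do not carry over. Pictures are saved under pics/ and viewed, and the job is handed in when it is done.

```bash
ls; mkdir -p pics; cat > h.py <<'E'
import numpy as np, cv2
from cell import ctrl, camera
def shot(n,f):
    c=camera(n); cv2.imwrite('pics/'+f+'.png',cv2.cvtColor(c['color'],cv2.COLOR_RGB2BGR)); np.savez('pics/'+f+'.npz',**c); return c
def load(f): return dict(np.load('pics/'+f+'.npz'))
def w(c,u,v,z=None):
    if z is None:
        z=c['z_map'][int(v),int(u)]
    K=c['K']; p=np.array([(u-K[0,2])/K[0,0]*z,(v-K[1,2])/K[1,1]*z,z,1]); return (c['extrinsics']@p)[:3]
def wz(c,u,v,Z):
    a=c['extrinsics'];K=c['K'];d=a[:3,:3]@np.array([(u-K[0,2])/K[0,0],(v-K[1,2])/K[1,1],1]);o=a[:3,3];return o+d*(Z-o[2])/d[2]
def crop(f,x0,y0,x1,y1,s,out):
    im=cv2.imread('pics/'+f+'.png')[y0:y1,x0:x1]; cv2.imwrite('pics/'+out+'.png',cv2.resize(im,None,fx=s,fy=s,interpolation=cv2.INTER_CUBIC))
E
python3 - <<'E'
from h import *
o=ctrl.get_obs();print(o['t'],o['ee_pos'],o['ee_rot'],o['gripper_width'])
for n in ('scene','side'):
    c=shot(n,n+'0');print(n,c['K'],c['extrinsics'].round(3))
E
```

```text
pics
0.0 [168.79145036 653.36475004 230.57487181] [-8.24797193e-05  1.26066089e-01  9.92021688e-01 -5.52344472e-04] 0.9998168929679884
scene [[464.30236453   0.         285.88366139]
 [  0.         464.30236453 211.54169104]
 [  0.           0.           1.        ]] [[ 5.70000e-01 -5.90000e-01  5.71000e-01 -5.05110e+01]
 [-8.21000e-01 -4.02000e-01  4.04000e-01 -1.99034e+02]
 [-9.00000e-03 -7.00000e-01 -7.14000e-01  7.93015e+02]
 [ 0.00000e+00  0.00000e+00  0.00000e+00  1.00000e+00]]
side [[485.72355857   0.         274.54303321]
 [  0.         485.72355857 199.2267035 ]
 [  0.           0.           1.        ]] [[ 9.25000e-01 -2.08000e-01  3.18000e-01  1.86403e+02]
 [-3.79000e-01 -5.51000e-01  7.44000e-01 -6.02435e+02]
 [ 2.00000e-02 -8.09000e-01 -5.88000e-01  6.85456e+02]
 [ 0.00000e+00  0.00000e+00  0.00000e+00  1.00000e+00]]
```

View pics/scene0.png

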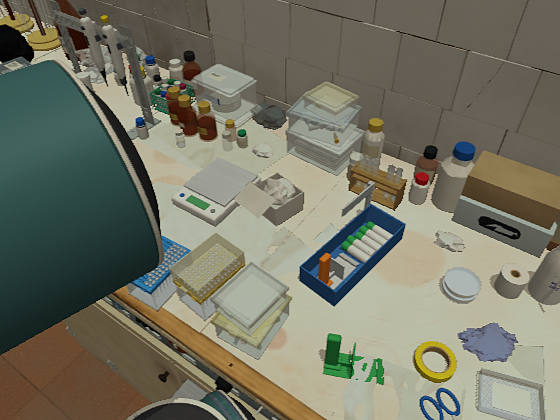

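View pics/side0.png

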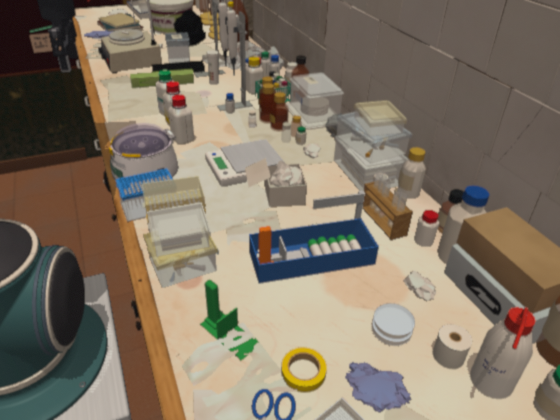

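In the scene view the orange post in the blue bin is at about (325,265). A green look-alike stands on the bench at (335,352). The orange one is meant, since it stands in the bin. I'll enlarge both to confirm.

```bash
python3 - <<'E'
from h import *
crop('scene0',290,170,420,310,5,'sc_crop'); crop('side0',190,120,400,290,4,'sd_crop')
E
cd pics; python3 -c "
import cv2;a=cv2.imread('sc_crop.png');print(a.shape);cv2.imwrite('sc_crop.png',cv2.resize(a,None,fx=.85,fy=.85));a=cv2.imread('sd_crop.png');cv2.imwrite('sd_crop.png',cv2.resize(a,None,fx=.88,fy=.88))"
```

```text
(700, 650, 3)
```

View pics/sc_crop.png

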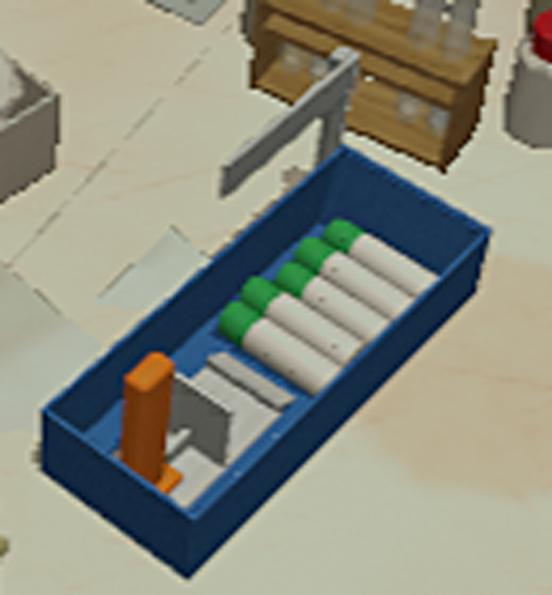

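View pics/sd_crop.png

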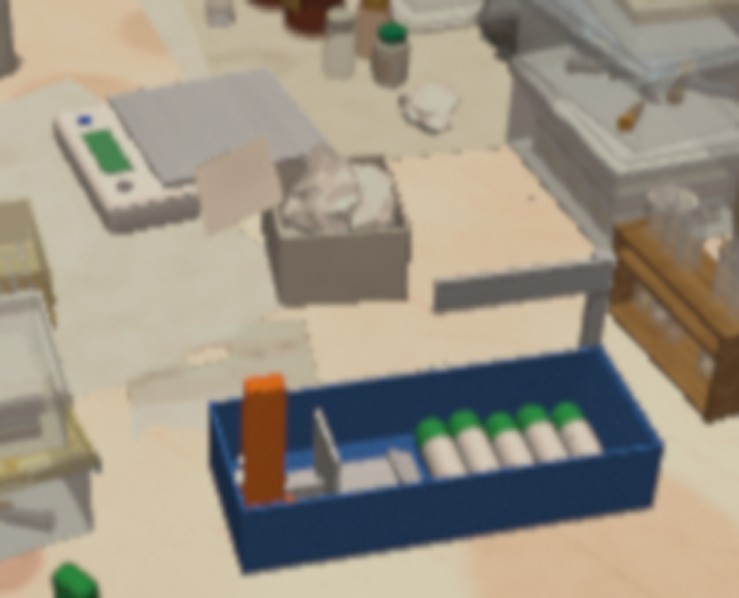

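The crops confirm it: the orange post with the aluminium scoop is in the blue bin, and the five capsules lie ahead of it. Next I'll work out positions.

```bash
python3 - <<'E'
from h import *
c=load('scene0'); s=load('side0')
def S(u,v,Z): return wz(c,290+u/4.25,170+v/4.25,Z).round(1)
def D(u,v,Z): return wz(s,190+u/3.52,120+v/3.52,Z).round(1)
for n,p in dict(nl=(43,410),nr=(190,515),fl=(345,148),fr=(490,232)).items(): print('scene',n,S(*p,50))
for n,p in dict(nl=(211,405),fl=(602,348),fr=(660,445),nr=(245,516)).items(): print('side',n,D(*p,50))
print('bar end scene low',S(222,196,91),'top',S(222,168,115),'post end top',S(357,52,115))
print('bar end side',D(434,311,91),D(434,284,115),D(612,262,115))
print('post top',S(150,362,98),D(265,382,98))
for n in (c,s):
    rgb=n['color'].astype(int); 
    P=np.array([[w(n,u,v) if n['z_map'][v,u]>0 else [0,0,-99] for u in range(560)] for v in range(420)])
    m=(rgb[...,0]>170)&(rgb[...,1]<130)&(rgb[...,2]<80)&(P[...,2]>93)&(P[...,2]<110)
    q=P[m]; print('orange top',len(q),q.mean(0),q.min(0),q.max(0)) if len(q) else None
    # bin rim
    m=(rgb[...,2]>rgb[...,0]+40)&(P[...,2]>46)&(P[...,2]<54)&(P[...,0]>200)&(P[...,1]<450)
    q=P[m][:,:2].astype(np.float32); print(len(q), cv2.minAreaRect(q) if len(q) else 0)
    m=(P[...,2]>37)&(P[...,2]<43)&(P[...,1]>350)&(P[...,0]<600)&(P[...,0]>100)
    q=P[m][:,:2].astype(np.float32); print('pan?',len(q), cv2.minAreaRect(q), q.min(0),q.max(0))
    np.save('pics/P%d.npy'%(n is c),P)
E
```

```text
scene nl [433.1 109.8  50. ]
scene nr [421.   22.3  50. ]
scene fl [670.3  73.7  50. ]
scene fr [657.4 -15.8  50. ]
side nl [436.6 105.1  50. ]
side fl [674.4  71.   50. ]
side fr [659.9 -17.2  50. ]
side nr [422.5  13.3  50. ]
bar end scene low [566.5  93.   91. ] top [561.6  92.4 115. ] post end top [673.   77.2 115. ]
bar end side [569.3  92.3  91. ] [565.   87.1 115. ] [671.2  70.1 115. ]
post top [451.8  65.   98. ] [451.4  59.3  98. ]
orange top 52 [447.64968773  63.97508137  97.84246829] [437.73489384  58.40151571  95.06508493] [458.67862009  69.79797632 100.34493565]
521 ((545.8800659179688, 48.62664031982422), (94.76807403564453, 246.01683044433594), 82.06082916259766)
pan? 1667 ((403.8776550292969, 889.65576171875), (390.5029602050781, 1074.5760498046875), 0.11366153508424759) [209.65936 351.98355] [ 599.98706 1427.3228 ]
orange top 38 [450.75675726  60.45872835  97.18746848] [441.31940014  54.77315683  95.0414186 ] [460.05732946  66.25239975  99.73405024]
429 ((431.65606689453125, 157.4982147216797), (215.54586791992188, 568.4712524414062), 46.02094650268555)
pan? 1434 ((404.99481201171875, 1247.4439697265625), (1792.3560791015625, 391.1320495605469), 89.92973327636719) [208.49852 351.1551 ] [ 599.9352 2143.7996]
```

```bash
python3 - <<'E'
from h import *
crop('scene0',160,140,310,240,5,'pan_sc'); crop('side0',190,120,320,220,6,'pan_sd')
E
```

```text
(no output)
```

View pics/pan_sc.png

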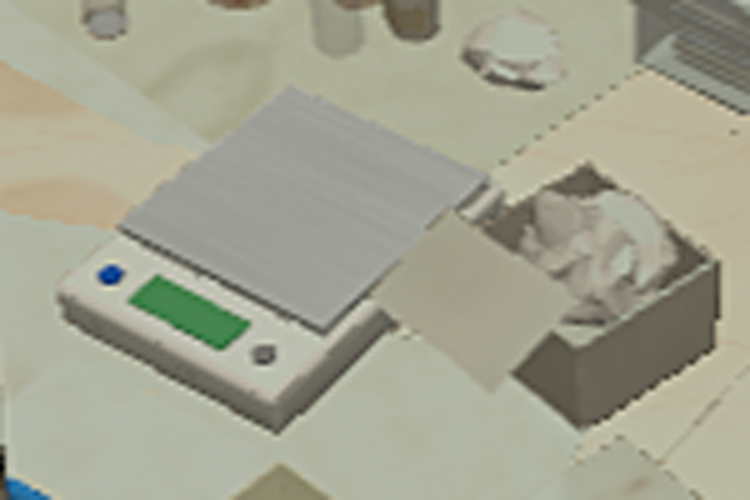

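View pics/pan_sd.png

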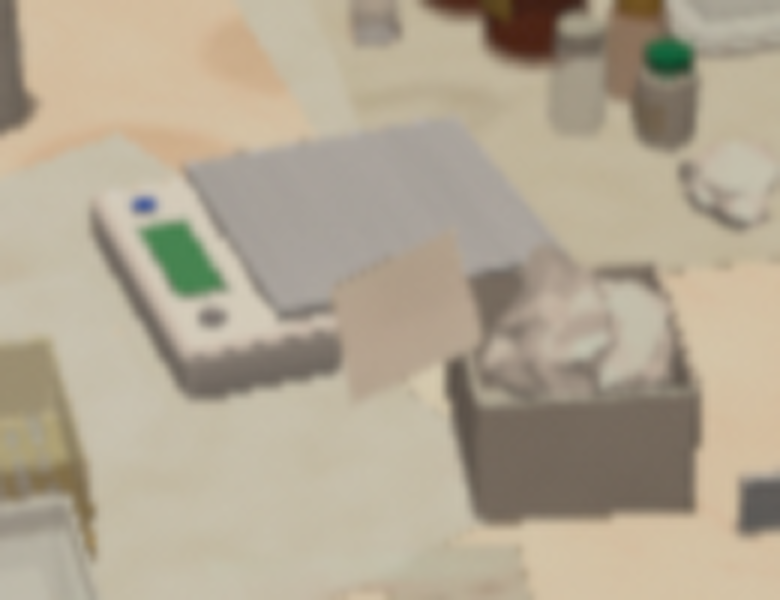

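```bash
python3 - <<'E'
from h import *
c=load('scene0'); s=load('side0')
a=np.array([wz(c,160+u/5,140+v/5,40) for u,v in [(290,87),(488,180),(325,332),(120,232)]]);print(a.round(1),a.mean(0))
for i in range(4): d=a[(i+1)%4]-a[i];print(np.hypot(*d[:2]).round(1),np.degrees(np.arctan2(d[1],d[0])).round(1))
b=np.array([wz(s,190+u/6,120+v/6,40) for u,v in [(455,120),(187,165),(283,317)]]);print(b.round(1),(b[0]+b[2])/2)
# bin fits
m=np.array([[433.1,109.8],[421,22.3],[670.3,73.7],[657.4,-15.8]]);print(m.mean(0))
P1=np.load('pics/P1.npy')
# tissue box height
for u,v in [(560,310),(600,250),(660,240),(480,300),(540,210)]:
    print(P1[140+v//5,160+u//5].round(0))
E
```

```text
[[613.5 482.1  40. ]
 [613.1 354.2  40. ]
 [486.6 352.1  40. ]
 [483.4 477.7  40. ]] [549.14925134 416.543386    40.        ]
128.0 -90.2
126.5 -179.1
125.6 91.5
130.3 1.9
[[616.4 474.9  40. ]
 [491.1 478.   40. ]
 [491.2 347.1  40. ]] [553.79422566 411.01023439  40.        ]
[545.45  47.5 ]
[524. 244.  83.]
[574. 258.  74.]
[607. 248.  60.]
[519. 285.  72.]
[568. 287.  88.]
```

```bash
python3 - <<'E'
from h import *
H={}
for k in (0,1):
    P=np.load(f'pics/P{k}.npy').reshape(-1,3)
    P=P[(P[:,0]>50)&(P[:,0]<800)&(P[:,1]>-200)&(P[:,1]<900)&(P[:,2]<600)]
    for p in P:
        t=(int(p[0]//50),int(p[1]//50)); H[t]=max(H.get(t,0),p[2])
print('x->',[i*50 for i in range(1,16)])
for j in range(17,-5,-1): print(j*50,[int(H.get((i,j),-1)) for i in range(1,16)])
c=camera('wrist');print({k:(v if k in('K','mount') else 0) for k,v in c.items()})
E
```

```text
x-> [50, 100, 150, 200, 250, 300, 350, 400, 450, 500, 550, 600, 650, 700, 750]
850 [0, 0, 0, 3, 2, 3, 4, 0, 3, 3, 4, 253, 266, 118, 88]
800 [0, 0, 0, 2, 3, 4, 109, 136, 3, 3, 7, 314, 300, 87, 69]
750 [0, 0, 0, 2, 4, 2, 106, 136, 3, 4, 65, 259, 291, 64, 69]
700 [0, 0, 336, 4, 1, -1, 89, 128, 2, 4, 64, 66, 113, 112, 106]
650 [0, 394, 347, 1, -1, -1, 0, 87, 3, 4, 4, 5, 117, 114, 107]
600 [-1, 402, 403, 395, -1, -1, 107, 132, 4, 5, 5, 52, 116, 113, 107]
550 [-1, 347, 348, 2, -1, -1, 27, 98, 5, 5, 5, 5, 111, 111, 107]
500 [-1, 0, 0, 117, 124, 123, 102, 7, 5, 4, 6, 5, 59, 63, 4]
450 [-1, 0, 0, 117, 126, 124, 107, 36, 43, 45, 45, 43, 6, 53, 5]
400 [-1, 0, 2, 108, 119, 118, 78, 35, 44, 44, 44, 43, 5, 29, 21]
350 [-1, 0, 4, 73, 72, 73, 5, 34, 44, 45, 44, 43, 4, 22, 142]
300 [-1, -1, 3, 79, 79, 79, 4, 26, 63, 82, 82, 61, 4, 5, 184]
250 [-1, -1, 2, 77, 107, 108, 107, 4, 71, 90, 99, 72, 3, 4, 185]
200 [-1, -1, 3, 104, 109, 107, 107, 6, 65, 86, 73, 66, 3, 4, 185]
150 [-1, 3, 3, 113, 117, 117, 112, 7, 8, 6, 5, 5, 6, 105, 108]
100 [-1, 4, 3, 114, 118, 118, 112, 52, 53, 50, 12, 11, 5, 109, 108]
50 [
[... 212 characters left out ...]
 5, 7, 92, 44, 4, 5, 4, 4, 5, 28, 27, 139]
-150 [161, 3, 2, 7, 8, 10, 10, 6, 5, 5, 35, 36, 28, 26, 139]
-200 [-1, 2, 1, 10, 9, 10, 21, 21, 19, 4, 36, 35, 5, 5, 139]
{'color': 0, 'z_map': 0, 'K': array([[325.1922621 ,   0.        , 278.39452275],
       [  0.        , 325.1922621 , 209.21101303],
       [  0.        ,   0.        ,   1.        ]]), 'mount': array([[ 2.30960869e-04, -9.48367118e-01, -3.17174647e-01,
         8.26147931e+01],
       [ 9.99999659e-01, -3.26069924e-05,  8.25678193e-04,
        -8.80494019e-02],
       [-7.93388159e-04, -3.17174730e-01,  9.48366786e-01,
        -1.43381418e+02],
       [ 0.00000000e+00,  0.00000000e+00,  0.00000000e+00,
         1.00000000e+00]])}
```

```bash
python3 -m inch '[[0.6,-1.2,0.3,0.4,0.6],[1.2,-2.5,0.2,0.4,0.6],[1.75,-3.7,0,0.4,0.6],[1.75,-3.7,0,0.4,0.6],[1.75,-3.7,0,0.4,0.6],[1.75,-3.7,0,0.4,0.6],[1.75,-3.7,0,0.4,0.6],[1.75,-3.7,0,0.4,0.6],[1.75,-3.7,0,0.4,0.6],[1.75,-3.7,0,0.4,0.6],[1.75,-3.7,0,0.4,0.6],[1.75,-3.7,0,0.4,0.6],[1.75,-3.7,0,0.4,0.6],[1.75,-3.7,0,0.4,0.6],[1.75,-3.7,0,0.4,0.6],[1.75,-3.7,0,0.3,0.6],[1.2,-2.5,0,0,0.6],[0.6,-1.2,0,0,0.6],[0,0,0,0,0.6],[0,0,0,0,0.6]]' 40
```

```text
t: 2.15
ee_pos: [449.4, 62.0, 236.3]
ee_rot: [-0.0, 0.071, 0.997, 0.0]
ft_force: [0.2, -0.3, 0.0]
gripper_width: 0.598
```

```bash
cat >> h.py <<'E'
from scipy.spatial.transform import Rotation as R
def wshot(f):
    o=ctrl.get_obs(); c=shot('wrist',f); q=o['ee_rot']; T=np.eye(4);T[:3,:3]=R.from_quat([q[1],q[2],q[3],q[0]]).as_matrix();T[:3,3]=o['ee_pos']
    E=T@c['mount']; np.save('pics/'+f+'_E.npy',E); return c,E,o
def wray(c,E,u,v,Z):
    K=c['K'];x=(u-K[0,2])/K[0,0];y=(v-K[1,2])/K[1,1];r=np.hypot(x,y)+1e-12
    d=E[:3,:3]@np.array([np.sin(r)*x/r,np.sin(r)*y/r,np.cos(r)]);o=E[:3,3];return (o+d*(Z-o[2])/d[2])
E
python3 - <<'E'
from h import *
c,E,o=wshot('w1');print(o['t'],o['ee_pos'],o['ee_rot'],o['gripper_width'],o['ft_force'])
crop('w1',100,0,500,420,1.4,'w1c')
E
```

```text
2.15 [449.44790484  61.98653257 236.30354762] [-6.30490750e-05  7.14058066e-02  9.97447338e-01  1.23098039e-04] 0.5982574647128388 [ 0.20669138 -0.32649074  0.03908782]
```

View pics/w1.png

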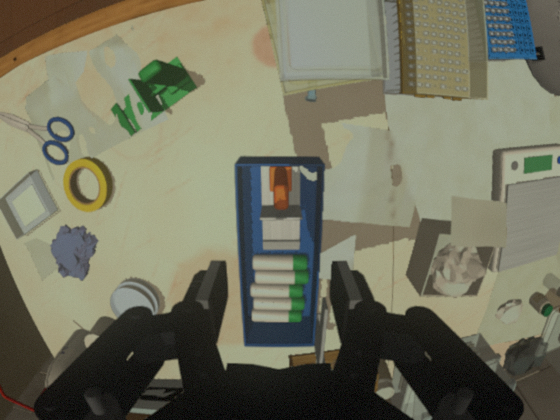

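The wrist view shows the bin square to the tool. The orange post is at about (281,188), and the capsules are at rows 262–316. I'll enlarge it to measure.

```bash
python3 - <<'E'
from h import *
crop('w1',210,145,360,355,2.85,'w1c')
E
```

```text
(no output)
```

View pics/w1c.png

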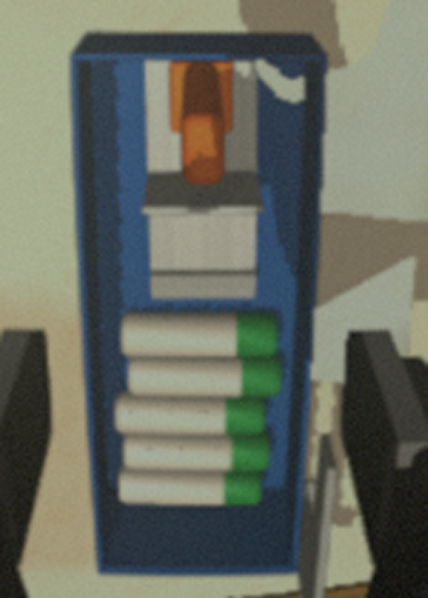

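```bash
python3 - <<'E'
from h import *
c=load('w1');E=np.load('pics/w1_E.npy')
def Q(u,v,Z): return wray(c,E,210+u/2.85,145+v/2.85,Z)
cs=[Q(71,54,50),Q(327,54,50),Q(98,575,50),Q(298,575,50)]
for k in cs: print(k.round(1))
ctr=sum(cs)/4; print('bin c',ctr)
ax=(cs[2]+cs[3]-cs[0]-cs[1]);yaw=np.arctan2(ax[1],ax[0]);print('yaw',np.degrees(yaw),np.linalg.norm(ax)/2)
def B(p): d=p-ctr;return np.array([d[0]*np.cos(yaw)+d[1]*np.sin(yaw),-d[0]*np.sin(yaw)+d[1]*np.cos(yaw),p[2]]).round(1)
print('post top',Q(202,117,98),Q(203,183,98),B(Q(203,150,98)))
print('scoop floor lip front', B(Q(151,298,4)),B(Q(256,298,4)),'lip top',B(Q(152,271,10)),B(Q(256,271,10)),'wall top',B(Q(143,208,51)),B(Q(262,208,51)))
print('bar',B(Q(325,435,115)),B(Q(322,510,91)))
for r in (333,376,414,453,488): print(B(Q(200,r,13)))
E
```

```text
[421.6  20.9  50. ]
[434.8 112.9  50. ]
[663.5 -14.6  50. ]
[677.1  78.8  50. ]
bin c [549.26120206  49.51071072  50.        ]
yaw -8.183300271719334 244.5695612188349
post top [439.68588812  65.93649341  98.        ] [461.33816517  63.19888575  98.        ] [-100.    1.   98.]
scoop floor lip front [ -3.1 -21.1   4. ] [-3.1 26.   4. ] lip top [-19.1 -20.2  10. ] [-19.   25.2  10. ] wall top [-63.3 -21.1  51. ] [-63.3  23.9  51. ]
bar [ -3.5  43.1 115. ] [49.2 48.5 91. ]
[ 9.9  0.8 13. ]
[32.1  0.9 13. ]
[52.9  0.9 13. ]
[75.3  1.  13. ]
[96.6  1.  13. ]
```

```bash
python3 -m inch '[[0.15,0.2,-1.0,0,0.6],[0,0,-2.5,0,0.6],[0,0,-3.0,0,0.6],[0,0,-3.0,0,0.6],[0,0,-3.0,0,0.5],[0,0,-2.5,0,0.5],[0,0,-1.5,0,0.5],[0,0,-0.8,0,0.5],[0,0,0,0,0.5],[0,0,0,0,0.5]]' 40
python3 - <<'E'
from h import *
c,E,o=wshot('w2');print(o['ee_pos'])
shot('side','sd2');crop('sd2',190,180,400,290,3.6,'sd2c')
crop('w2',140,100,420,310,2.8,'w2c')
E
```

```text
t: 3.2
ee_pos: [451.8, 63.8, 64.3]
ee_rot: [0.001, 0.071, 0.997, 0.0]
ft_force: [0.3, 0.2, 0.5]
gripper_width: 0.497
[451.80693046  63.75603594  64.2651987 ]
```

View pics/sd2c.png

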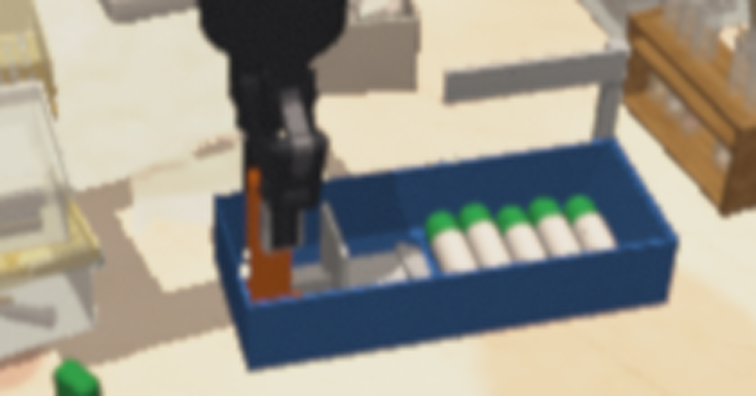

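View pics/w2c.png

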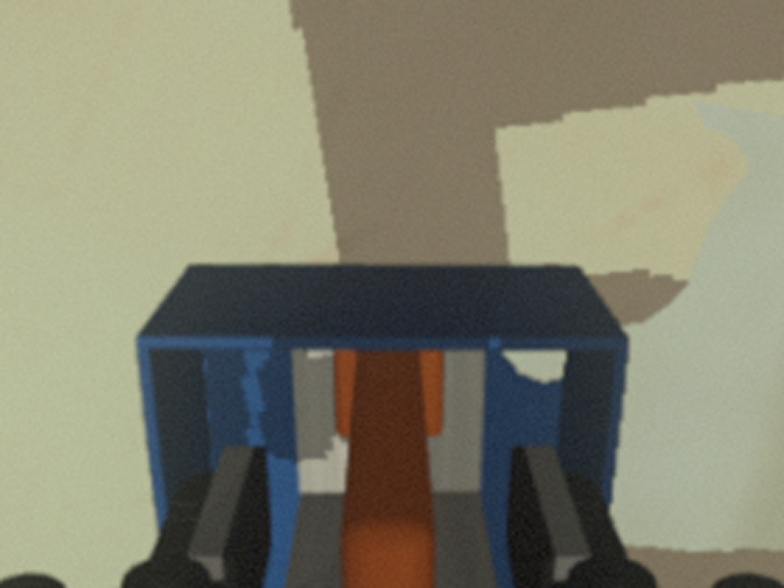

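Both views show the fingers straddling the orange post and centred on it, so I'll close.

```bash
python3 -m inch '[[0,0,-0.1,0,0.1],[0,0,0,0,0.1],[0,0,0,0,0.1],[0,0,0,0,0.1],[0,0,0,0,0.1],[0,0,0,0,0.1],[0,0,0,0,0.1]]' 80
```

```text
t: 4.0
ee_pos: [451.6, 63.6, 62.8]
ee_rot: [0.0, 0.071, 0.997, 0.0]
ft_force: [-0.8, 0.8, 5.7]
gripper_width: 0.154
```

```bash
python3 -m inch '[[0.3,-0.04,0,0,0],[0.5,-0.07,0,0,0],[0.5,-0.07,0,0,0],[0.5,-0.07,0,0,0],[0.5,-0.07,0,0,0],[0.5,-0.07,0,0,0],[0.5,-0.07,0,0,0],[0.5,-0.07,0,0,0],[0.5,-0.07,0,0,0],[0.5,-0.07,0,0,0],[0.5,-0.07,0,0,0],[0.5,-0.07,0,0,0],[0.5,-0.07,0,0,0]]' 80
python3 - <<'E'
from h import *
shot('side','sd3');crop('sd3',190,180,400,290,3.6,'sd3c')
E
```

```text
t: 5.3
ee_pos: [514.3, 54.8, 62.8]
ee_rot: [-0.0, 0.071, 0.997, 0.0]
ft_force: [-7.8, 1.3, 10.0]
gripper_width: 0.152
```

View pics/sd3c.png

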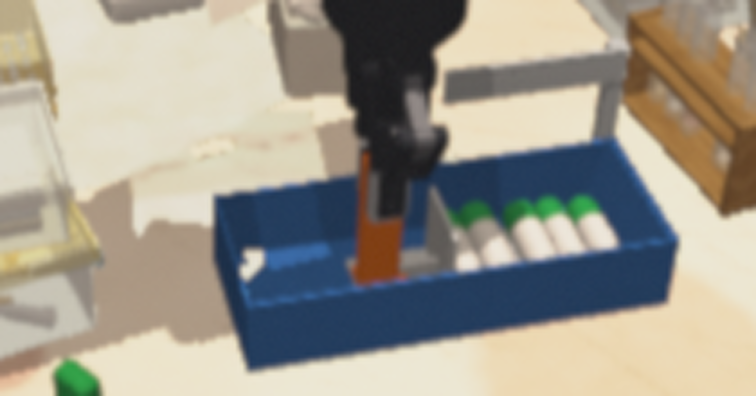

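The first two capsules are already riding on the scoop. I'll continue to the far end.

```bash
python3 -m inch '[[0.4,-0.06,0,0,0],[0.4,-0.06,0,0,0],[0.4,-0.06,0,0,0],[0.4,-0.06,0,0,0],[0.4,-0.06,0,0,0],[0.4,-0.06,0,0,0],[0.4,-0.06,0,0,0],[0.4,-0.06,0,0,0],[0.3,-0.04,0,0,0],[0.3,-0.04,0,0,0],[0.3,-0.04,0,0,0],[0.3,-0.04,0,0,0],[0.2,-0.02,0,0,0],[0,0,0,0,0],[0,0,0,0,0]]' 80
python3 - <<'E'
from h import *
shot('side','sd4');crop('sd4',190,180,400,290,3.6,'sd4c')
shot('scene','sc4');crop('sc4',290,170,420,310,4.2,'sc4c')
E
```

```text
t: 6.85
ee_pos: [559.0, 48.4, 63.1]
ee_rot: [-0.002, 0.071, 0.997, 0.0]
ft_force: [-21.8, 1.6, 21.5]
gripper_width: 0.155
```

View pics/sd4c.png

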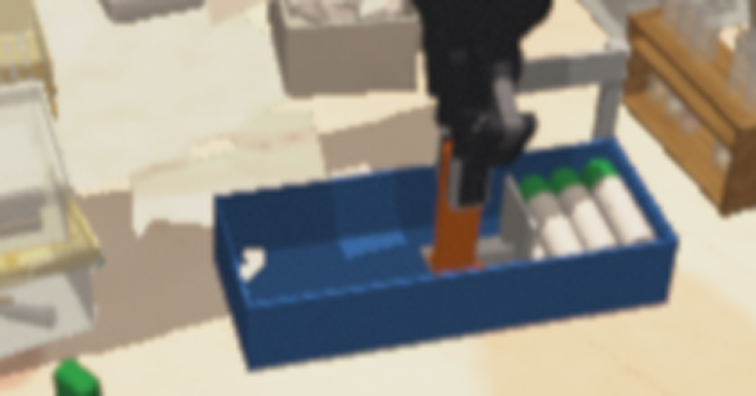

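View pics/sc4c.png

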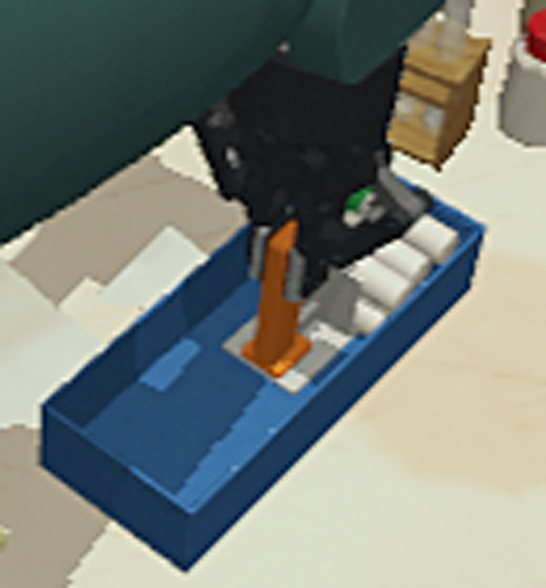

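```bash
python3 - <<'E'
from h import *
c,E,o=wshot('w4');print(o['ee_pos'],o['ee_rot'],o['ft_force'],o['wrist_torque'])
crop('w4',150,100,410,300,2.9,'w4c')
E
```

```text
[559.00204152  48.42563989  63.07901332] [-1.76397886e-03  7.13196245e-02  9.97451950e-01  8.47632361e-05] [-22.01373736   2.43201714  20.1386521 ] [ 0.2821665   3.36344228 -0.07990073]
```

View pics/w4c.png

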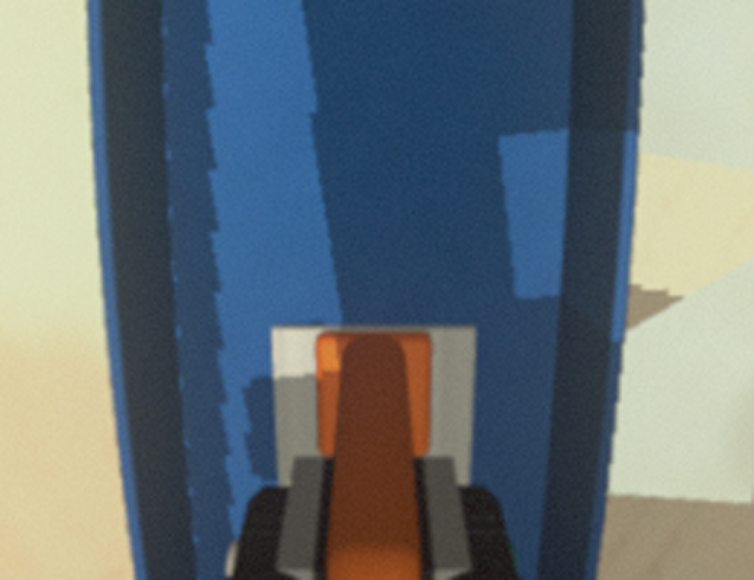

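```bash
python3 - <<'E'
from h import *
c=load('w4');E=np.load('pics/w4_E.npy')
ctr=np.array([549.3,49.5]);yaw=np.radians(-8.18)
def B(p): d=p[:2]-ctr;return np.array([d[0]*np.cos(yaw)+d[1]*np.sin(yaw),-d[0]*np.sin(yaw)+d[1]*np.cos(yaw)]).round(1)
for u in (272,375,477): print(B(wray(c,E,150+u/2.9,100+327/2.9,5)))
print(B(np.array([559,48.4])))
s=load('sd4')
# scoop rear-right base corner etc in side view
for u,v in((424,256),): p=wz(s,190+u/3.6,180+v/3.6,5);print(B(p))
E
```

```text
[ -3.2 -22.3]
[-3.2  1.1]
[-3.2 24.3]
[9.8 0.3]
[-2.3 14.1]
```

```bash
python3 -m inch '[[0.1,-0.01,0,0,0],[0.1,-0.02,0,0,0],[0.1,-0.01,0,0,0],[0,0,0,0,0],[0,0,0,0,0]]' 80
```

```text
t: 7.5
ee_pos: [559.9, 48.5, 63.8]
ee_rot: [-0.004, 0.071, 0.997, 0.0]
ft_force: [-50.9, 6.0, 43.0]
gripper_width: 0.154
```

It's firmly stopped (51 N), so the front is at the end. I'll ease the pressure off and then lift slowly.

```bash
python3 -m inch '[[-0.1,0.01,0,0,0],[-0.1,0.02,0,0,0],[-0.1,0.01,0,0,0],[0,0,0.1,0,0],[0,0,0.2,0,0],[0,0,0.3,0,0],[0,0,0.3,0,0],[0,0,0.3,0,0]]' 80
python3 - <<'E'
from h import *
shot('side','sd5');crop('sd5',190,180,400,290,3.6,'sd5c')
E
```

```text
t: 8.3
ee_pos: [560.4, 48.1, 74.5]
ee_rot: [0.0, 0.071, 0.997, -0.0]
ft_force: [-0.3, 0.0, -1.3]
gripper_width: 0.15
```

View pics/sd5c.png

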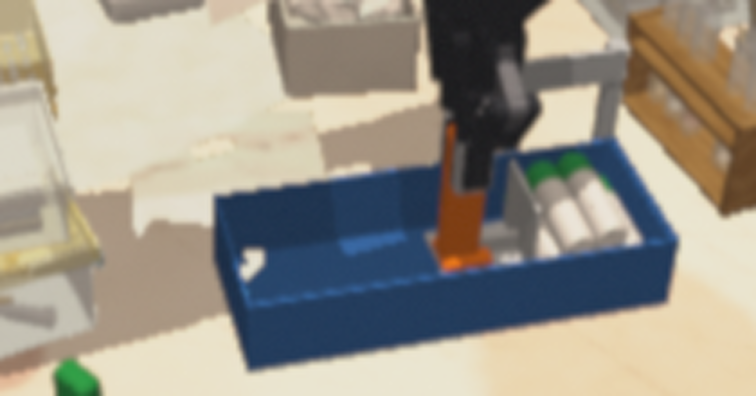

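```bash
python3 -m inch '[[0,0,0.3,0,0],[0,0,0.4,0,0],[0,0,0.4,0,0],[0,0,0.4,0,0],[0,0,0.4,0,0],[0,0,0.4,0,0],[0,0,0.4,0,0],[0,0,0.4,0,0],[0,0,0.4,0,0],[0,0,0.4,0,0],[0,0,0.4,0,0],[0,0,0.3,0,0],[0,0,0.15,0,0],[0,0,0,0,0],[0,0,0,0,0]]' 80
python3 - <<'E'
from h import *
shot('side','sd6');crop('sd6',190,160,400,290,3.6,'sd6c')
shot('scene','sc6');crop('sc6',290,170,420,310,4.2,'sc6c')
E
```

```text
t: 9.85
ee_pos: [560.3, 48.1, 121.7]
ee_rot: [-0.0, 0.071, 0.997, -0.0]
ft_force: [0.1, -0.5, -0.9]
gripper_width: 0.152
```

View pics/sd6c.png

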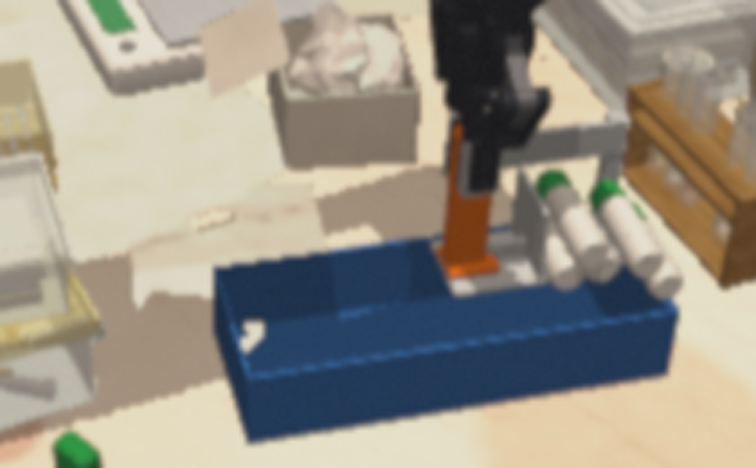

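View pics/sc6c.png

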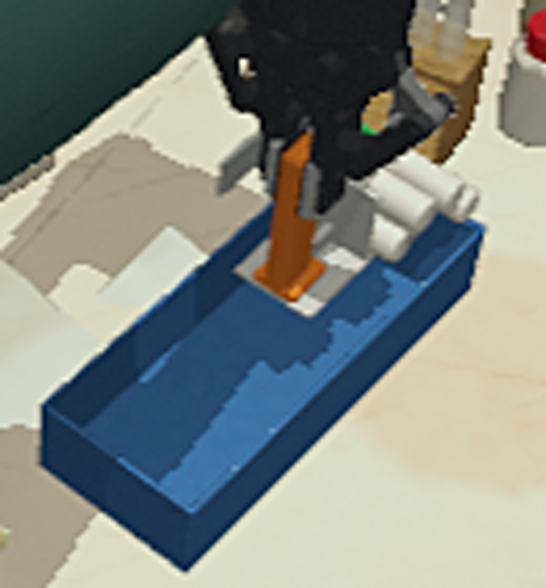

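```bash
python3 - <<'E'
from h import *
crop('sd6',310,195,385,250,10,'sd6d');crop('sc6',360,200,410,240,12,'sc6d')
E
```

```text
(no output)
```

View pics/sd6d.png

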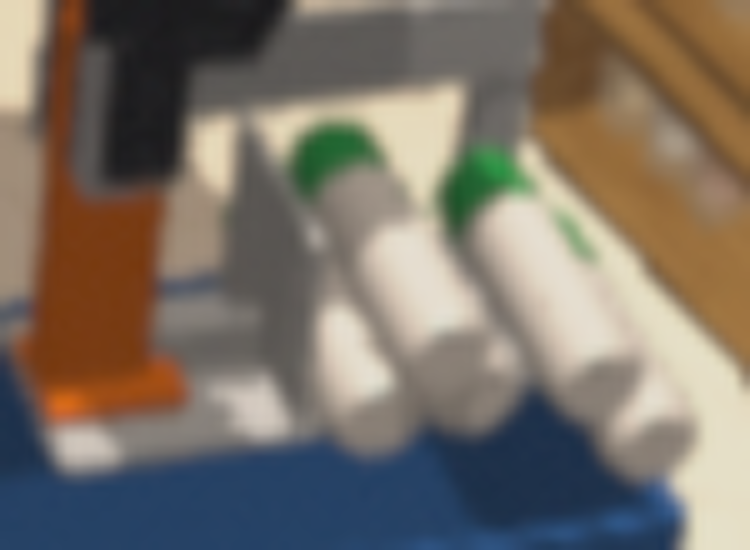

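View pics/sc6d.png

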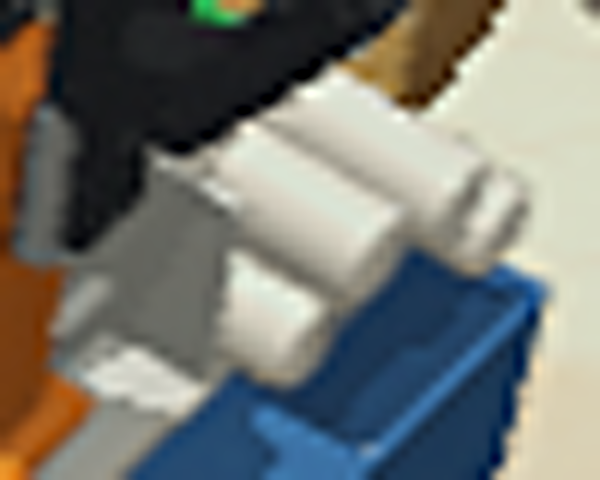

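```bash
python3 - <<'E'
from h import *
ctr=np.array([548.5,47.5]);yaw=np.radians(-8.18)
def B(p): d=p[:2]-ctr;return np.array([d[0]*np.cos(yaw)+d[1]*np.sin(yaw),-d[0]*np.sin(yaw)+d[1]*np.cos(yaw),p[2]]).round(1)
s=load('sd6');c=load('sc6')
for n,u,v in (('A end',370,425),('B/C end',460,365),('C',480,410),('D end',600,380),('D top',560,270),('E end',650,440),('B top',420,270),('D cap',490,180),('lip?',300,440),('wall top',250,130),('bin far r corner',680,510)): print('side',n,B(w(s,310+u/10,195+v/10)))
for n,u,v in (('A',290,340),('B',370,250),('D',450,220),('E',495,225),('Btop',300,190),('Dtop',390,140)): print('scene',n,B(w(c,360+u/12,200+v/12)))
E
```

```text
side A end [ 59.1 -32.   70.9]
side B/C end [ 73.  -38.5  88.9]
side C [ 82.9 -30.5  69. ]
side D end [104.8 -35.9  77.2]
side D top [105.6 -11.3  85.3]
side E end [117.5 -37.1  60.3]
side B top [ 69.3 -23.3 101.1]
side D cap [103.5  19.9  84.7]
side lip? [78.5 40.1  2.8]
side wall top [ 47.6  15.6 109.8]
side bin far r corner [120.5 -48.1  50.8]
scene A [ 53.5 -31.   77.2]
scene B [ 61.  -38.4  99.4]
scene D [100.3 -33.6  72.9]
scene E [112.1 -36.9  64.8]
scene Btop [ 64.7 -21.5  99.4]
scene Dtop [ 99.5 -19.4  84.1]
```

The pocket holds A and C, with B on top as the heap. D and E are wedged on the ramp against the far rim, with E at about x=115, z=62. I'll lower a little while backing off so that D and E fall inside the bin and not over its end.

```bash
python3 -m inch '[[0,0,-0.2,0,0],[0,0,-0.3,0,0],[0,0,-0.3,0,0],[0,0,-0.3,0,0],[0,0,-0.3,0,0],[0,0,-0.3,0,0],[0,0,-0.3,0,0],[0,0,-0.2,0,0],[0,0,0,0,0]]' 80
python3 - <<'E'
from h import *
shot('side','sd7');crop('sd7',310,195,385,250,9,'sd7d')
E
```

```text
t: 10.85
ee_pos: [560.2, 48.2, 99.4]
ee_rot: [-0.0, 0.071, 0.997, -0.0]
ft_force: [-0.6, 1.0, -2.1]
gripper_width: 0.154
```

View pics/sd7d.png

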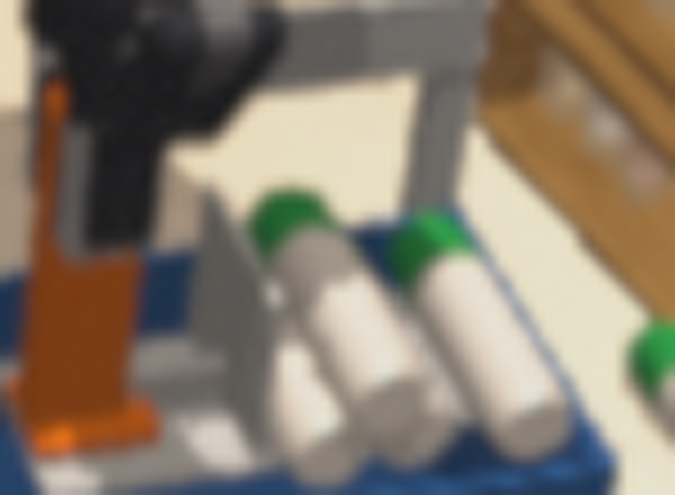

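One capsule appears to have gone over the end. I'll look at the full view.

```bash
python3 - <<'E'
from h import *
c=shot('side','sd8');o=ctrl.get_obs();print(o['t'])
crop('sd8',260,150,460,300,4,'sd8d')
shot('scene','sc8')
E
```

```text
10.95
```

View pics/sd8d.png

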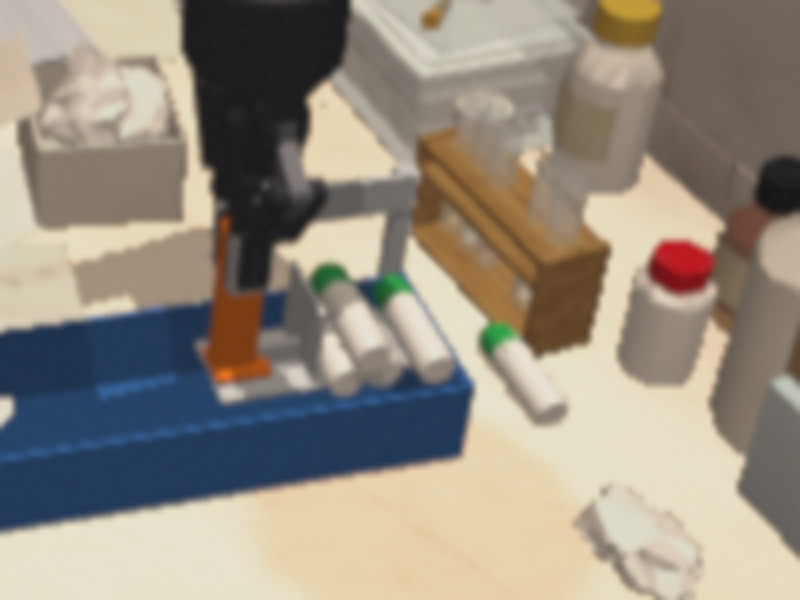

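View pics/sc8.png

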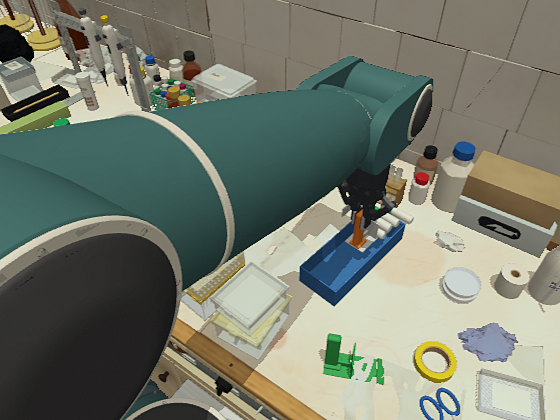

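```bash
python3 - <<'E'
from h import *
ctr=np.array([548.5,47.5]);yaw=np.radians(-8.18)
def B(p): d=p[:2]-ctr;return np.array([d[0]*np.cos(yaw)+d[1]*np.sin(yaw),-d[0]*np.sin(yaw)+d[1]*np.cos(yaw),p[2]]).round(1)
s=load('sd8')
for n,u,v in (('D end',435,368),('D top',405,310),('D mid',420,335),('Ecap',495,335),('E end',555,405),('A end',345,380),('B top',345,310),('rim far',452,345),('rim corner',468,383)):
  p=w(s,260+u/4,150+v/4);print(n,p.round(0),B(p))
s=load('sd7')
p=w(s,310+655/9,195+360/9);print('Ecap earlier',p)
crop('sc8',340,170,430,260,8,'sc8d')
E
```

```text
D end [648.  -3.  53.] [105.8 -35.5  53.3]
D top [652.  35.  61.] [104.3   2.   60.7]
D mid [647.  13.  63.] [102.9 -20.3  62.7]
Ecap [719.  43.  18.] [169.   19.6  17.7]
E end [718. -15.  17.] [176.5 -37.9  16.6]
A end [603.   7.  52.] [ 59.5 -32.6  52. ]
B top [613.  30.  76.] [66.  -8.4 75.9]
rim far [705.  60.   1.] [153.1  34.6   1.3]
rim corner [661. -14.  48.] [120.4 -44.4  48.3]
Ecap earlier [715.58831471  41.54652265  16.14552515]
```

View pics/sc8d.png

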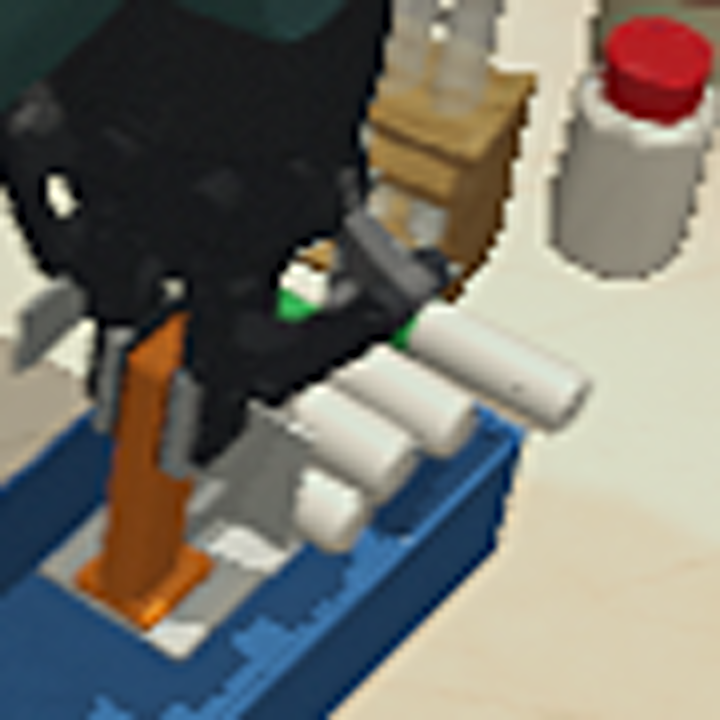

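E lies outside at about (718,14), so I'll recover it later. D's centre is inboard of the rim, so I'll draw the scoop back at this height.

```bash
python3 -m inch '[[-0.2,0.03,0,0,0],[-0.4,0.06,0,0,0],[-0.4,0.06,0,0,0],[-0.4,0.06,0,0,0],[-0.4,0.06,0,0,0],[-0.2,0.03,0,0,0],[0,0,0,0,0]]' 80
python3 - <<'E'
from h import *
ctr=np.array([548.5,47.5]);yaw=np.radians(-8.18)
shot('side','sd9');crop('sd9',260,150,460,300,4,'sd9d');shot('scene','sc9');crop('sc9',340,170,430,260,8,'sc9d')
E
```

```text
t: 11.7
ee_pos: [540.1, 51.2, 99.9]
ee_rot: [0.0, 0.071, 0.997, 0.0]
ft_force: [1.0, 0.7, -2.0]
gripper_width: 0.149
```

View pics/sd9d.png

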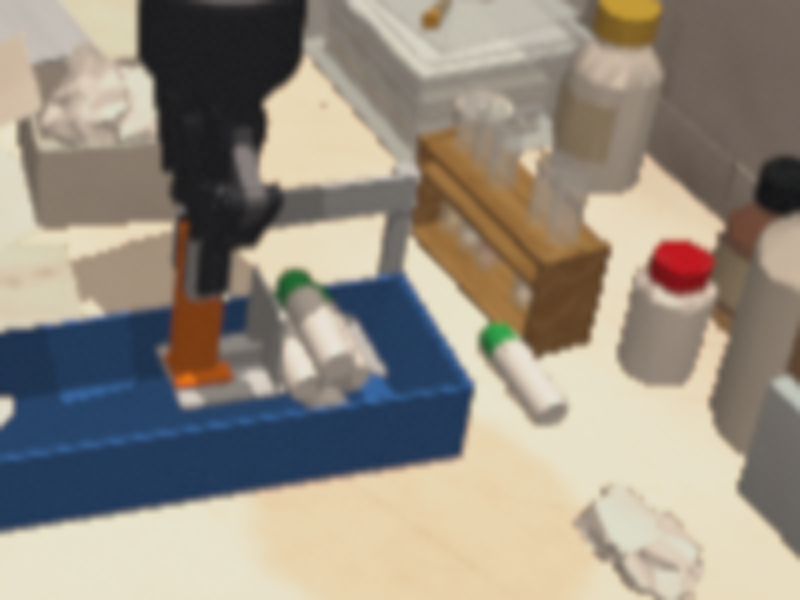

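View pics/sc9d.png

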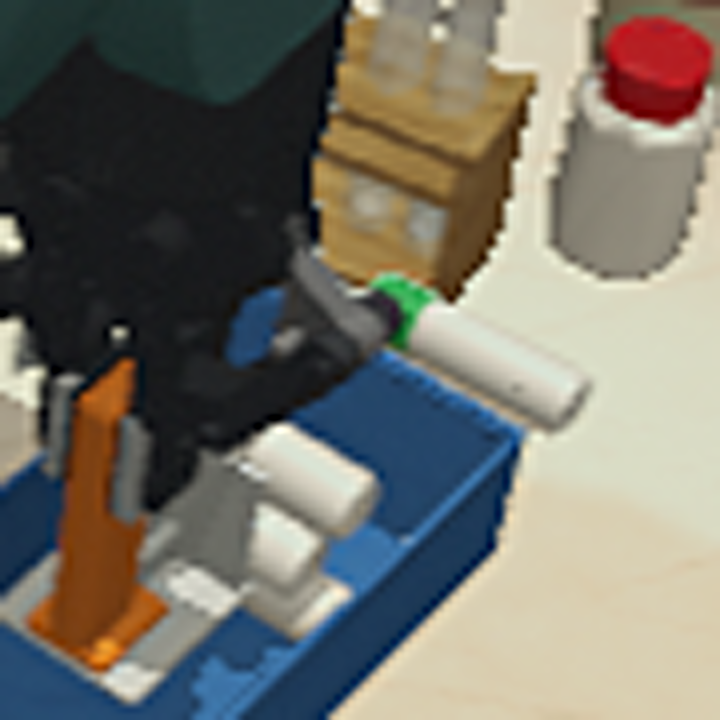

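D dropped back into the bin. The scoop carries A, C and B, and E is at rest outside. I'll lift and move back to the bar station.

```bash
python3 -m inch '[[0,0,0.2,0,0],[0,0,0.4,0,0],[0,0,0.4,0,0],[0,0,0.4,0,0],[0,0,0.4,0,0],[0,0,0.3,0,0],[0,0,0.1,0,0],[-0.2,0.03,0,0,0],[-0.4,0.06,0,0,0],[-0.4,0.06,0,0,0],[-0.4,0.06,0,0,0],[-0.4,0.06,0,0,0],[-0.4,0.06,0,0,0],[-0.3,0.04,0,0,0],[0,0,0,0,0]]' 80
python3 - <<'E'
from h import *
c,E,o=wshot('w10');print(o['ee_pos'])
shot('side','sd10');crop('sd10',240,160,400,280,4.8,'sd10d')
crop('w10',130,80,470,330,2.2,'w10c')
E
```

```text
t: 13.3
ee_pos: [515.0, 54.9, 121.9]
ee_rot: [0.0, 0.071, 0.997, 0.0]
ft_force: [0.8, -0.6, -1.2]
gripper_width: 0.151
[515.03892974  54.90248577 121.90312364]
```

View pics/sd10d.png

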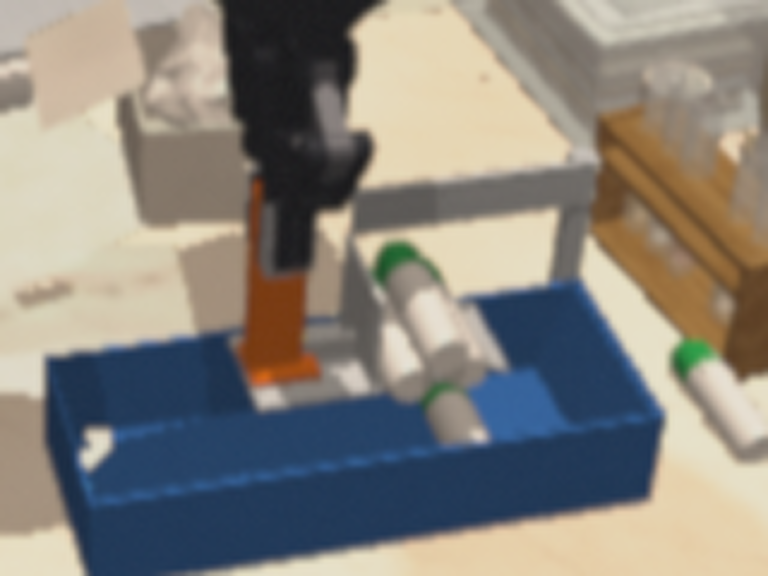

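View pics/w10c.png

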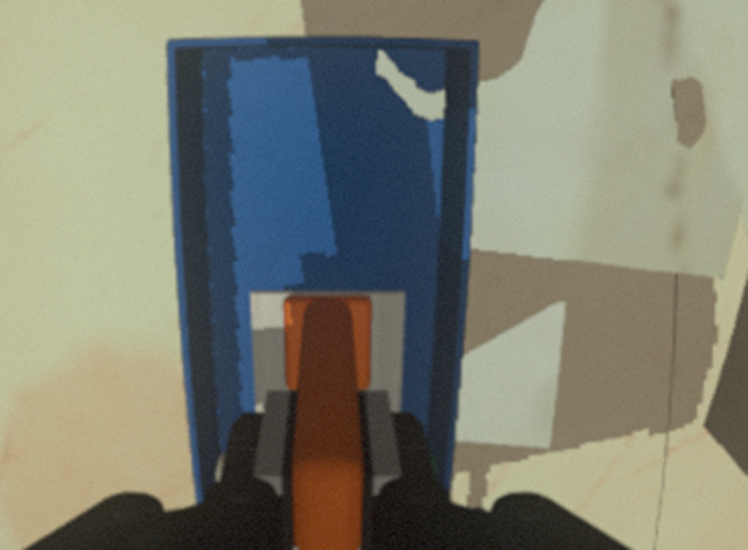

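The bar station is good: the bar end is about 47–48 mm ahead of the grip and there is no slip. I'll pass sideways slowly, in two stages.

```bash
python3 -m inch '[[0.03,0.2,0,0,0],[0.06,0.4,0,0,0],[0.06,0.4,0,0,0],[0.06,0.4,0,0,0],[0.06,0.4,0,0,0],[0.06,0.4,0,0,0],[0.06,0.4,0,0,0],[0.06,0.4,0,0,0],[0.06,0.4,0,0,0],[0.06,0.4,0,0,0],[0.06,0.4,0,0,0],[0.06,0.4,0,0,0],[0.03,0.2,0,0,0]]' 80
python3 - <<'E'
from h import *
shot('side','sd11');crop('sd11',240,150,400,270,4.8,'sd11d')
E
```

```text
t: 14.7
ee_pos: [522.6, 103.3, 121.8]
ee_rot: [0.0, 0.071, 0.997, 0.0]
ft_force: [-0.0, 0.5, -1.0]
gripper_width: 0.152
```

View pics/sd11d.png

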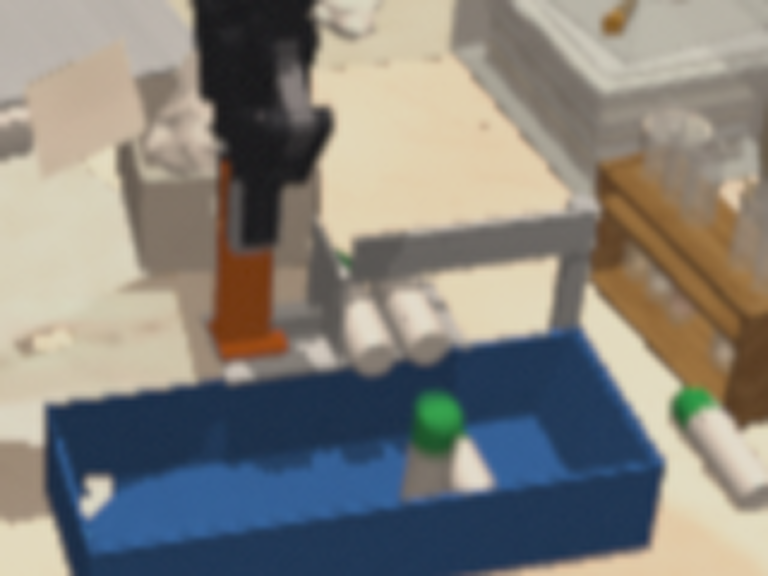

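The excess capsule has fallen into the bin and two remain in the pocket. I'll continue past the bar, then lift.

```bash
python3 -m inch '[[0.03,0.2,0,0,0],[0.06,0.4,0,0,0],[0.06,0.4,0,0,0],[0.06,0.4,0,0,0],[0.06,0.4,0,0,0],[0.06,0.4,0,0,0],[0.06,0.4,0,0,0],[0.06,0.4,0,0,0],[0.06,0.4,0,0,0],[0.06,0.4,0,0,0],[0.06,0.4,0,0,0],[0.03,0.2,0,0,0],[0,0,0.2,0,0],[0,0,0.5,0,0],[0,0,0.9,0,0],[0,0,1.2,0,0],[0,0,1.2,0,0],[0,0,1.2,0,0],[0,0,1.2,0,0],[0,0,0.9,0,0]]' 80
python3 - <<'E'
from h import *
shot('side','sd12');crop('sd12',230,100,430,250,4,'sd12d')
E
```

```text
t: 16.75
ee_pos: [529.3, 146.9, 196.3]
ee_rot: [0.0, 0.071, 0.997, 0.0]
ft_force: [0.4, -0.1, -0.7]
gripper_width: 0.156
```

View pics/sd12d.png

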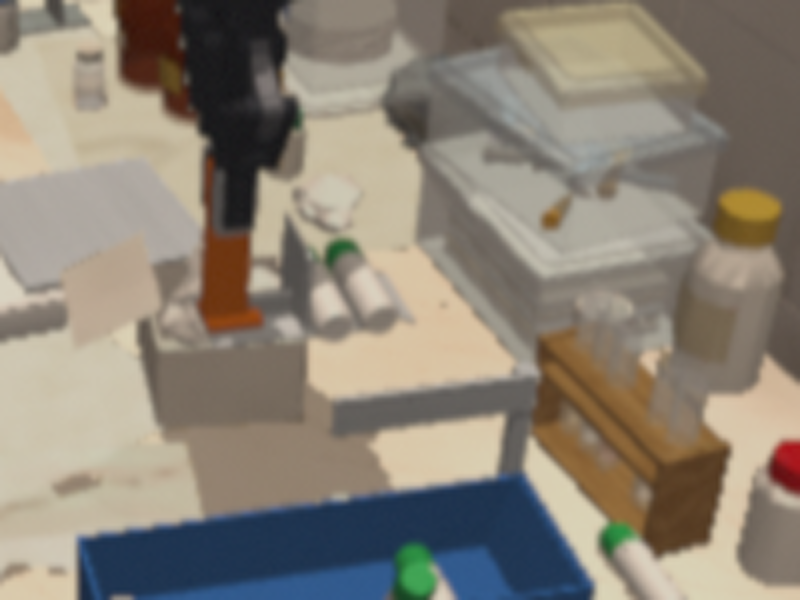

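```bash
python3 -m inch '[[0,0.2,0,0,0],[0,0.5,0,0.2,0],[-0.1,0.8,0,0.4,0],[-0.1,1.1,0,0.5,0],[-0.1,1.4,0,0.5,0],[-0.1,1.6,0,0.5,0],[-0.1,1.7,0,0.5,0],[-0.1,1.7,0,0.5,0],[-0.1,1.7,0,0.5,0],[-0.1,1.7,0,0.5,0],[-0.1,1.7,0,0.5,0],[-0.1,1.7,0,0.5,0],[-0.1,1.7,0,0.5,0],[-0.1,1.7,0,0.5,0],[-0.1,1.6,0,0.5,0],[-0.1,1.4,0,0.5,0],[-0.1,1.1,0,0.5,0],[-0.1,0.8,0,0.4,0],[-0.1,0.5,0,0.2,0],[0,0.2,0,0,0]]' 80
python3 - <<'E'
from h import *
c,E,o=wshot('w13');print(o['ee_pos'],o['ee_rot'])
shot('side','sd13');crop('sd13',200,60,360,180,4.8,'sd13d');shot('scene','sc13');crop('sc13',160,100,310,212,5,'sc13d')
E
```

```text
t: 18.8
ee_pos: [512.0, 395.1, 194.8]
ee_rot: [-0.0, -0.0, 1.0, -0.0]
ft_force: [0.0, -0.6, -1.1]
gripper_width: 0.153
[512.04039807 395.13307864 194.75984203] [-3.97046793e-05 -2.76026272e-04  9.99999960e-01 -4.36273367e-05]
```

View pics/sd13d.png

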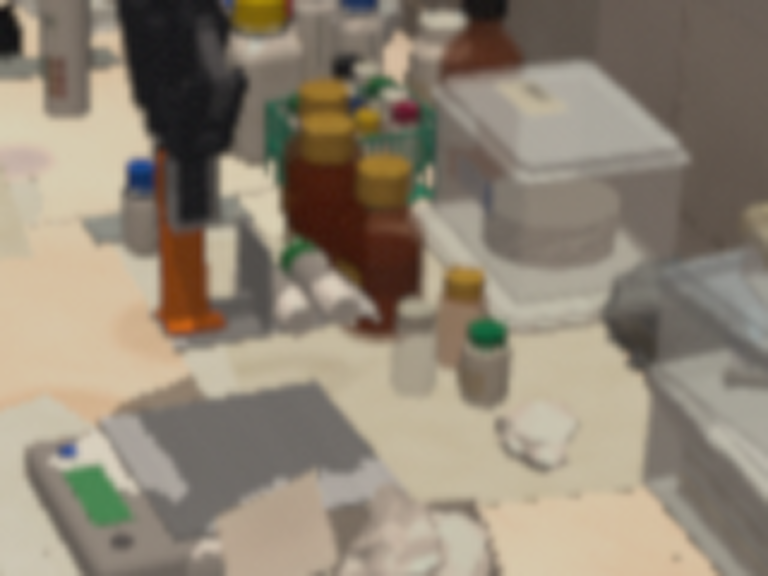

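View pics/w13.png

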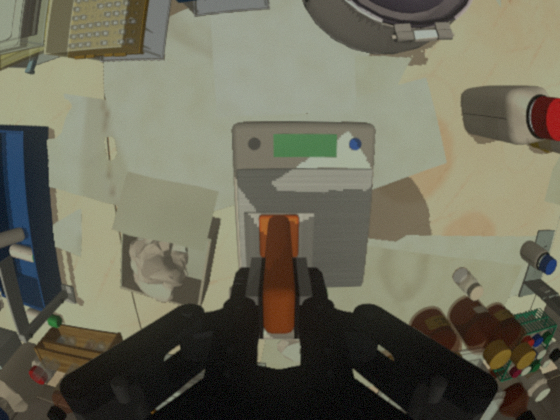

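View pics/sc13d.png

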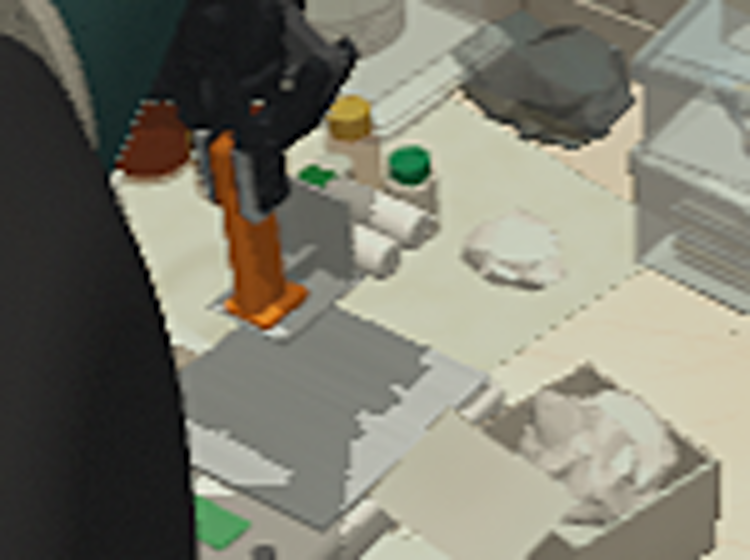

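```bash
python3 - <<'E'
from h import *
crop('w13',220,110,390,300,3.1,'w13d')
E
```

```text
(no output)
```

View pics/w13d.png

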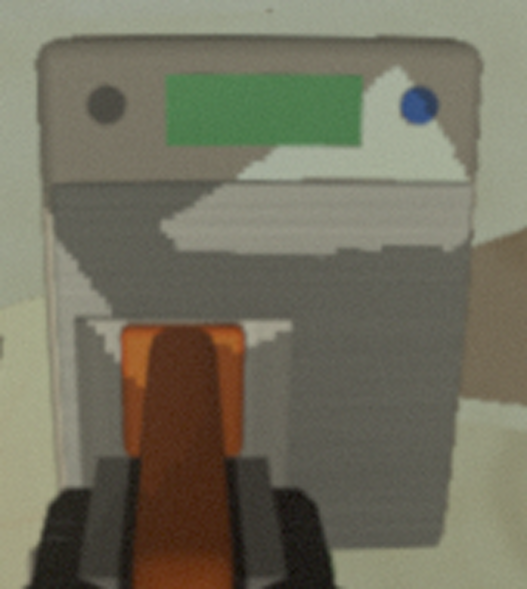

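```bash
python3 - <<'E'
from h import *
c=load('w13');E=np.load('pics/w13_E.npy')
def Q(u,v,Z): return wray(c,E,220+u/3.1,110+v/3.1,Z)
a=Q(52,184,40);b=Q(472,182,40);d=Q(441,547,40);e=Q(66,487,40)
for p in (a,b,d,e):print(p.round(1))
print('center diag',(a+d)/2)
print('scoop rear corners',Q(77,318,137),Q(293,320,137),Q(77,318,134),Q(293,320,134))
E
```

```text
[489.8 356.5  40. ]
[488.2 485.5  40. ]
[618.7 487.9  40. ]
[593.  356.9  40. ]
center diag [554.27254372 422.1849346   40.        ]
scoop rear corners [499.09052149 373.41241251 137.        ] [499.51949233 419.21355051 137.        ] [500.12930774 373.08722172 134.        ] [500.56467643 419.57145614 134.        ]
```

```bash
python3 -m inch '[[0,0.3,0,0,0],[0,0.6,0,0,0],[0,0.6,0,0,0],[0,0.5,-0.2,0,0],[0,0.2,-0.5,0,0],[0,0,-0.9,0,0],[0,0,-1.2,0,0],[0,0,-1.2,0,0],[0,0,-1.2,0,0],[0,0,-1.2,0,0],[0,0,-0.9,0,0],[0,0,-0.5,0,0],[0,0,-0.2,0,0],[0,0,0,0,0]]' 80
python3 - <<'E'
from h import *
c,E,o=wshot('w14');print(o['ee_pos'],o['ee_rot'])
crop('w14',200,110,390,300,3.1,'w14d')
shot('side','sd14');crop('sd14',200,80,320,180,6,'sd14d');shot('scene','sc14');crop('sc14',160,130,280,220,6,'sc14d')
E
```

```text
t: 20.35
ee_pos: [512.2, 416.9, 114.8]
ee_rot: [0.0, -0.0, 1.0, 0.0]
ft_force: [-0.4, -0.3, -1.0]
gripper_width: 0.152
[512.20180307 416.88760107 114.8421787 ] [ 2.60248325e-05 -1.26549811e-04  9.99999991e-01  2.74846880e-05]
```

View pics/w14d.png

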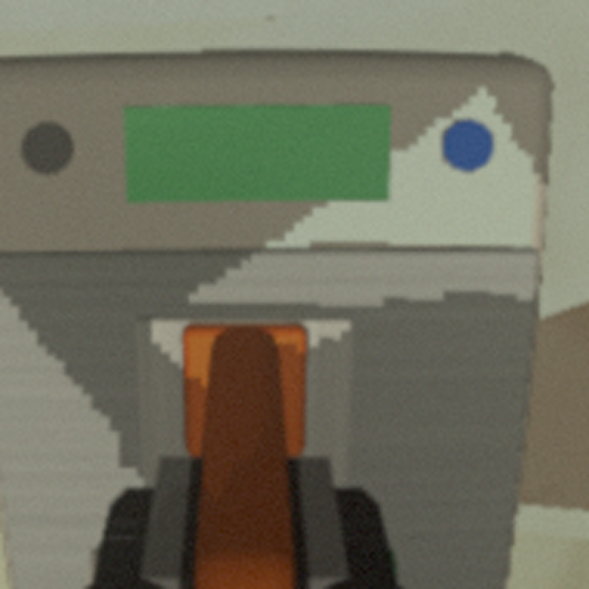

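View pics/sd14d.png

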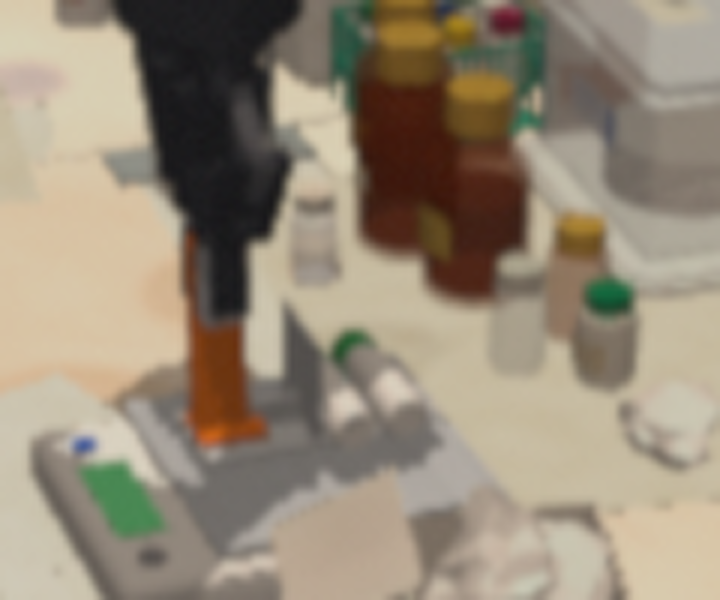

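View pics/sc14d.png

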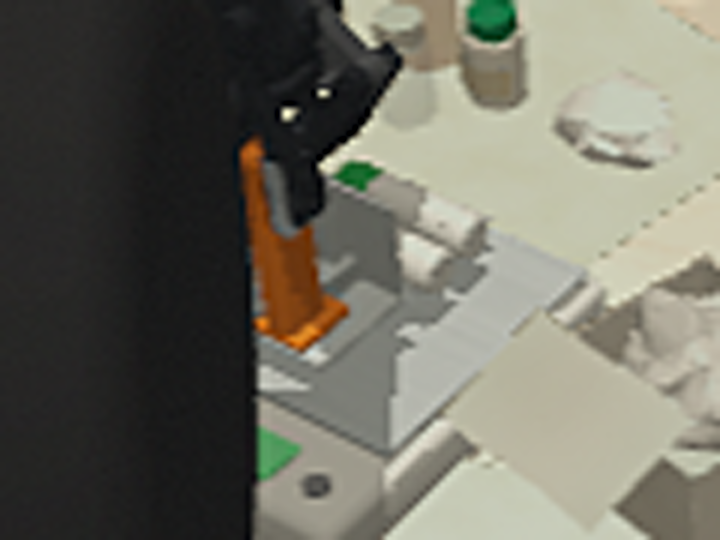

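```bash
python3 - <<'E'
from h import *
c=load('w14');E=np.load('pics/w14_E.npy')
def Q(u,v,Z): return wray(c,E,200+u/3.1,110+v/3.1,Z).round(1)
print('pan near edge',Q(240,249,40),'right',Q(539,250,40),Q(513,550,40))
print('scoop rear',Q(140,321,57),Q(353,321,57))
crop('w14',120,150,300,320,3.1,'w14e')
E
```

```text
pan near edge [488.8 416.6  40. ] right [488.6 485.6  40. ] [569.3 487.7  40. ]
scoop rear [500.  395.4  57. ] [499.9 440.6  57. ]
```

View pics/w14e.png

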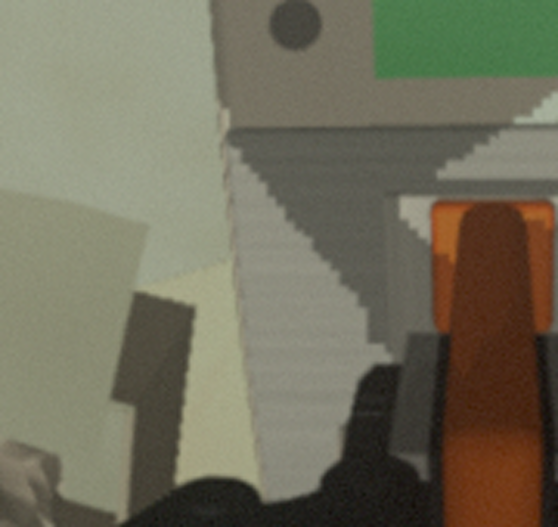

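X is right to within a millimetre. I'll shift y by about +2 mm and lower.

```bash
python3 -m inch '[[0,0.1,-0.1,0,0],[0,0.1,-0.3,0,0],[0,0,-0.3,0,0],[0,0,-0.3,0,0],[0,0,-0.2,0,0],[0,0,-0.1,0,0],[0,0,-0.1,0,0],[0,0,0,0,0]]' 80
```

```text
t: 21.3
ee_pos: [512.1, 418.8, 100.7]
ee_rot: [-0.0, -0.0, 1.0, -0.0]
ft_force: [0.7, 0.2, -1.4]
gripper_width: 0.146
```

```bash
python3 -m inch '[[0,0,-0.1,0,0],[0,0,0,0,0]]' 80; python3 -m inch '[[0,0,-0.05,0,0],[0,0,0,0,0]]' 80
```

```text
t: 21.5
ee_pos: [512.2, 418.9, 99.9]
ee_rot: [0.0, -0.0, 1.0, 0.0]
ft_force: [0.1, 0.5, -0.3]
gripper_width: 0.154
t: 21.7
ee_pos: [512.2, 418.9, 99.8]
ee_rot: [0.0, -0.0, 1.0, 0.0]
ft_force: [-1.9, -0.9, 5.0]
gripper_width: 0.153
```

Contact. I'll open.

```bash
python3 -m inch '[[0,0,0,0,0.17],[0,0,0,0,0.2],[0,0,0,0,0.3],[0,0,0,0,0.45],[0,0,0,0,0.55],[0,0,0,0,0.55],[0,0,0.4,0,0.55],[0,0,1.0,0,0.55],[0,0,2.0,0,0.55],[0,0,3.0,0,0.55],[0,0,3.5,0,0.55],[0,0,3,0,0.55],[0,0,1.5,0,0.55]]' 40
python3 - <<'E'
from h import *
shot('side','sd15');crop('sd15',200,80,320,180,6,'sd15d');crop('sd15',230,180,430,300,4,'sd15e')
c,E,o=wshot('w15')
E
```

```text
t: 23.0
ee_pos: [512.5, 419.2, 247.4]
ee_rot: [0.002, -0.0, 1.0, 0.001]
ft_force: [0.2, -0.2, -0.3]
gripper_width: 0.551
```

View pics/sd15d.png

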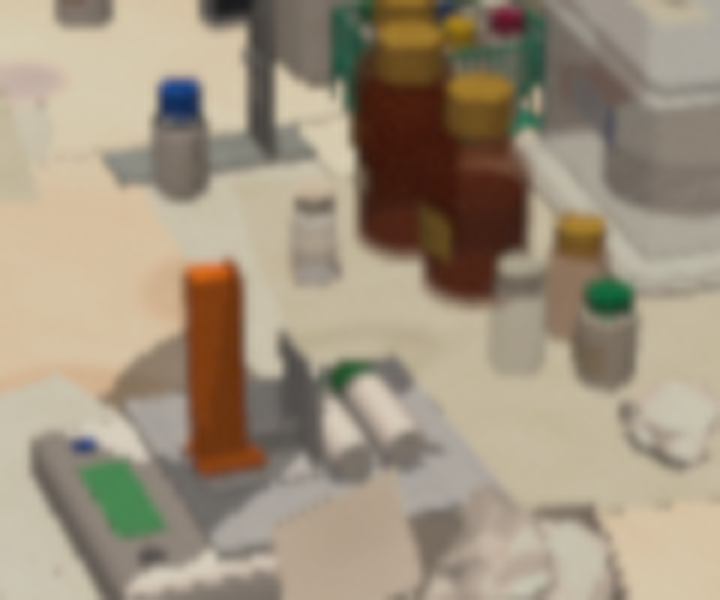

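View pics/w15.png

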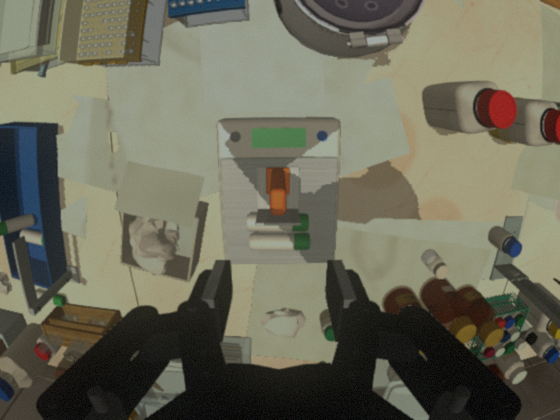

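View pics/sd15e.png

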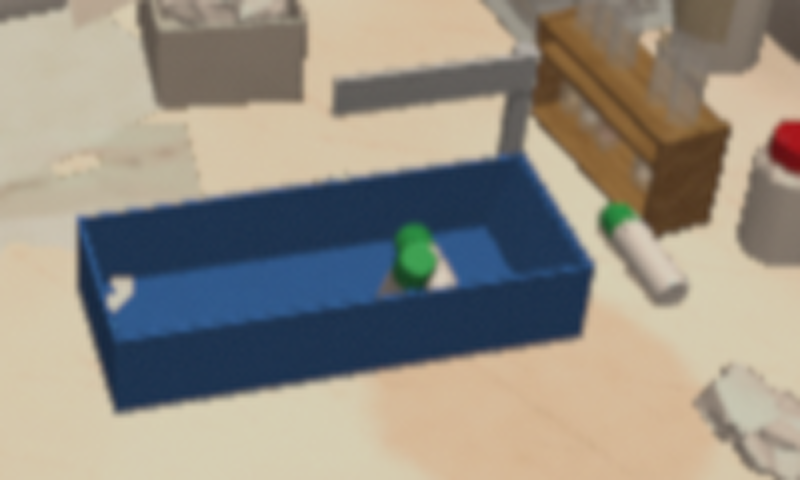

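The scoop stands upright on the pan with its two capsules. Next I'll recover E. First I'll check the surroundings and the joint angles.

```bash
python3 - <<'E'
from h import *
o=ctrl.get_obs();print(o['t'],o['q'],)
s=load('sd15')
P=np.array([[w(s,u,v) if s['z_map'][v,u]>0 else [0,0,-99] for u in range(560)] for v in range(420)])
np.save('pics/P15.npy',P)
m=(P[...,2]>30)&(P[...,0]>670)&(P[...,0]<830)&(P[...,1]>-80)&(P[...,1]<200)
q=P[m]
for y0 in range(-80,200,20):
    r=q[(q[:,1]>=y0)&(q[:,1]<y0+20)]
    if len(r): print(y0,len(r),'xmin',r[:,0].min().round(),'zmax',r[:,2].max().round(),'x@z>60',r[r[:,2]>60][:,0].min().round() if (r[:,2]>60).any() else None)
m=(P[...,2]>12)&(P[...,2]<30)&(P[...,0]>690)&(P[...,0]<760)&(P[...,1]>-40)&(P[...,1]<60)
q=P[m];print(len(q),q.mean(0),cv2.minAreaRect(q[:,:2].astype(np.float32)))
for u,v in ((615,222),(675,283),(645,255),(665,300)): print(w(s,230+u/4,180+v/4).round(1))
# B in bin
for u,v in ((413,238),(413,265),(390,290),(445,275)): print('B',w(s,230+u/4,180+v/4).round(1))
E
```

```text
23.1 [ 6.47001003e-01  8.25205209e-02  1.45389100e+00 -3.43382453e-05
  1.60147967e+00 -9.24099112e-01]
-80 564 xmin 793.0 zmax 167.0 x@z>60 794.0
-60 464 xmin 793.0 zmax 167.0 x@z>60 793.0
-40 114 xmin 799.0 zmax 165.0 x@z>60 799.0
-20 262 xmin 779.0 zmax 108.0 x@z>60 781.0
0 205 xmin 778.0 zmax 78.0 x@z>60 779.0
20 296 xmin 731.0 zmax 76.0 x@z>60 731.0
40 261 xmin 670.0 zmax 108.0 x@z>60 733.0
60 289 xmin 670.0 zmax 117.0 x@z>60 670.0
80 124 xmin 671.0 zmax 114.0 x@z>60 671.0
100 244 xmin 732.0 zmax 107.0 x@z>60 732.0
120 174 xmin 732.0 zmax 108.0 x@z>60 732.0
140 170 xmin 732.0 zmax 107.0 x@z>60 732.0
160 26 xmin 732.0 zmax 72.0 x@z>60 732.0
180 6 xmin 769.0 zmax 69.0 x@z>60 771.0
283 [724.84782915  21.28130239  17.99769132] ((725.0452880859375, 15.389236450195312), (65.78279113769531, 47.77361297607422), 66.64434051513672)
[716.7  39.4  16.1]
[718.  -14.6  17.5]
[716.1  10.   17. ]
[716.1 -12.3   4.3]
B [605.6  60.9  21.8]
B [568.   -1.4  66.5]
B [564.9  11.7  40.2]
B [609.7  32.9  18. ]
```

```bash
python3 -m inch '[[0.7,-1.5,0,-3,0.5],[1.3,-2.7,0,-6,0.5],[1.6,-3.4,0,-6,0.5],[1.6,-3.4,0,-6,0.5],[1.6,-3.4,0,-6,0.5],[1.6,-3.4,0,-6,0.5],[1.6,-3.4,0,-6,0.5],[1.6,-3.4,0,-6,0.5],[1.6,-3.4,0,-6,0.5],[1.6,-3.4,0,-6,0.5],[1.6,-3.4,0,-6,0.5],[1.6,-3.4,0,-6,0.5],[1.3,-2.7,0,-6,0.5],[0.8,-1.6,0,-6,0.5],[0,0,0,-6,0.5],[0,0,0,-3,0.5],[0,0,0,0,0.5],[0,0,0,0,0.5]]' 30
python3 - <<'E'
from h import *
c,E,o=wshot('w16');print(o['t'],o['ee_pos'],o['ee_rot'],o['q'])
E
```

```text
t: 24.9
ee_pos: [712.7, -6.7, 242.0]
ee_rot: [-0.001, 0.707, 0.707, -0.001]
ft_force: [-0.3, -0.4, 0.6]
gripper_width: 0.498
24.9 [712.74981407  -6.71229188 241.96090531] [-6.06608372e-04  7.06840421e-01  7.07372511e-01 -6.18157923e-04] [-4.51614563e-02  1.96590021e-01  1.33461629e+00 -9.52455925e-05
  1.61211589e+00 -4.59177965e-02]
```

View pics/w16.png

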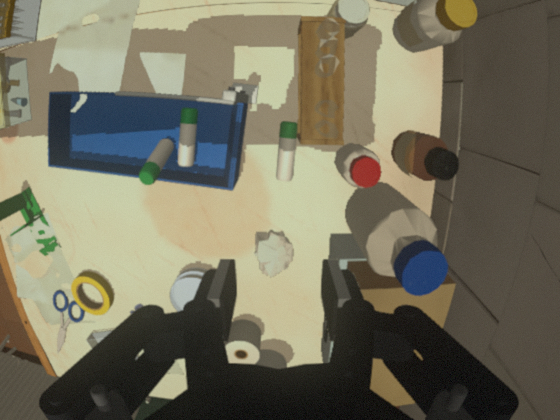

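```bash
python3 - <<'E'
from h import *
crop('w16',250,80,380,200,5,'w16c');crop('w16',40,80,260,200,3.5,'w16b')
E
```

```text
(no output)
```

View pics/w16c.png

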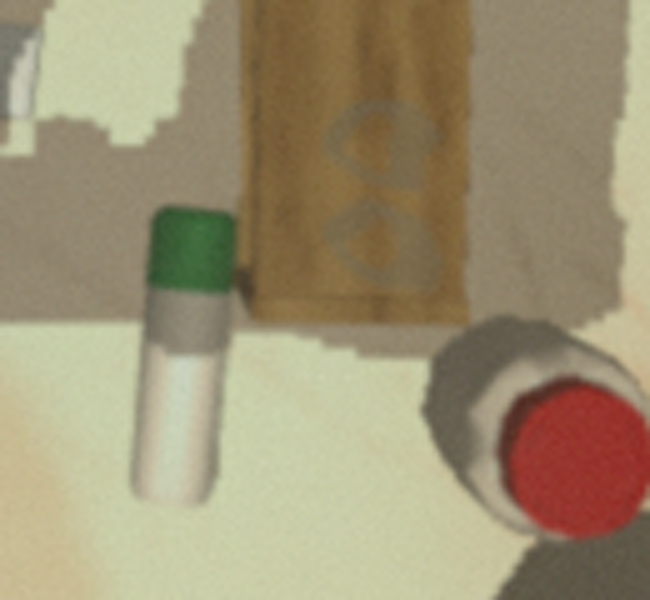

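View pics/w16b.png

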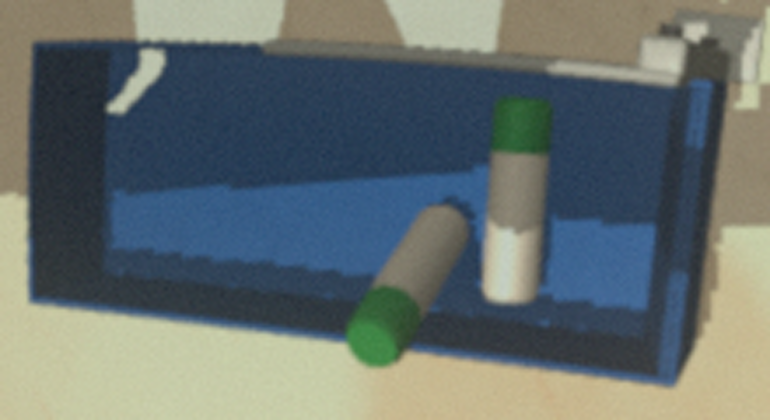

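```bash
python3 - <<'E'
from h import *
c=load('w16');E=np.load('pics/w16_E.npy')
def Q(u,v,Z): return wray(c,E,250+u/5,80+v/5,Z).round(1)
a=Q(193,210,11);b=Q(173,503,11);print('E ends',a,b,(a+b)/2,np.degrees(np.arctan2(*(a-b)[:2])))
print('rack top corner',Q(250,322,107),Q(250,322,70),'rack bottom left edge',Q(240,275,5),'right',Q(470,322,107))
print('red bottle',Q(580,460,108),Q(430,410,20))
def G(u,v,Z): return wray(c,E,40+u/3.5,80+v/3.5,Z).round(1)
print('B cap end',G(378,340,60),'tail',G(440,215,20),'D',G(523,100,13),G(508,300,13),'rim -y',G(378,346,50))
E
```

```text
E ends [722.9  54.8  11. ] [718.7 -14.3  11. ] [720.8   20.25  11.  ] 3.478242939859061
rack top corner [730.   40.8 107. ] [732.4  36.2  70. ] rack bottom left edge [734.1  39.3   5. ] right [768.4  41.5 107. ]
red bottle [789.5  17.6 108. ] [777.5  10.4  20. ]
B cap end [570.3   2.8  60. ] tail [579.6  36.3  20. ] D [608.5  73.1  13. ] [599.9   5.3  13. ] rim -y [565.7  -1.4  50. ]
```

```bash
python3 -m inch '[[0.3,0.1,-1,-1,0.5],[0.3,0.2,-2,-2,0.5],[0,0,-3,0,0.5],[0,0,-3,0,0.5],[0,0,-3,0,0.5],[0,0,-3,0,0.5],[0,0,-2,0,0.5],[0,0,-1,0,0.5],[0,0,0,0,0.5],[0,0,0,0,0.5]]' 25
python3 - <<'E'
from h import *
c,E,o=wshot('w17');print(o['t'],o['ee_pos'],o['ft_force'])
shot('side','sd17');crop('sd17',310,170,440,270,6,'sd17c')
E
```

```text
t: 25.95
ee_pos: [719.5, -3.1, 64.2]
ee_rot: [0.0, 0.725, 0.688, 0.0]
ft_force: [0.7, -0.3, 1.2]
gripper_width: 0.499
25.95 [719.54458419  -3.08012317  64.17788375] [ 0.68310754 -0.30013887  1.19633479]
```

View pics/sd17c.png

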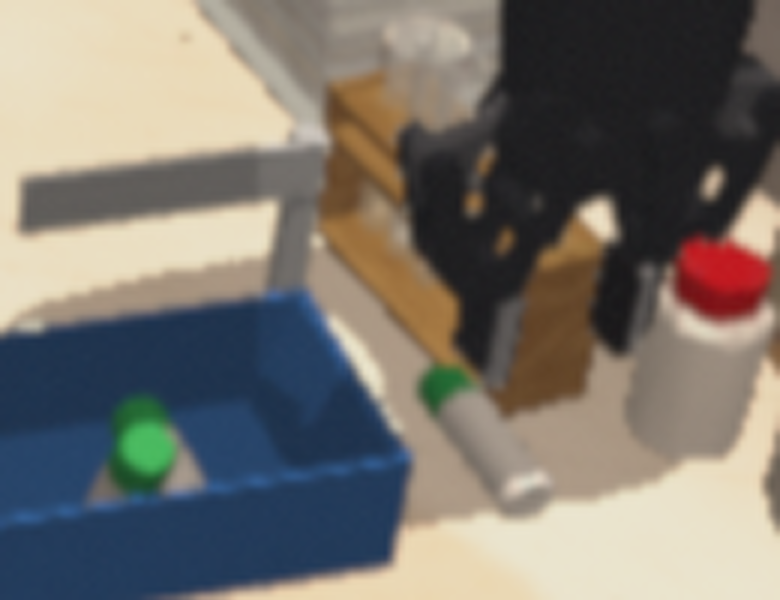

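View pics/w17.png

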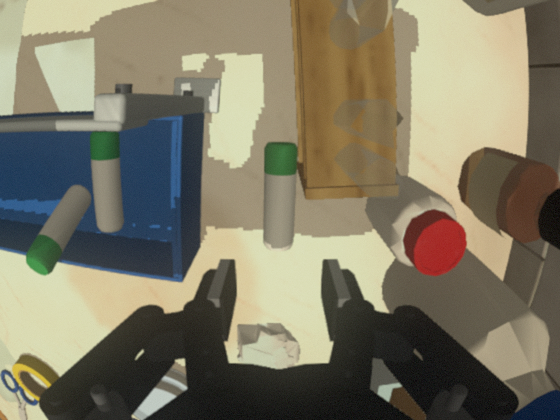

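```bash
python3 - <<'E'
from h import *
c=load('w17');E=np.load('pics/w17_E.npy')
for n,u,v,Z in (('end',279,248,11),('cap',281,143,11),('rackcorner',305,196,75),('rackcorner107',305,196,107),('bottle left',370,200,10),('bottle top left',405,240,90),('bin far',190,280,50)): print(n,wray(c,E,u,v,Z).round(1))
E
```

```text
end [718.5 -14.2  11. ]
cap [723.3  55.2  11. ]
rackcorner [732.2  39.8  75. ]
rackcorner107 [730.   49.2 107. ]
bottle left [779.5  16.   10. ]
bottle top left [772.9  23.2  90. ]
bin far [667.1 -14.2  50. ]
```

```bash
python3 -m inch '[[0,0,-0.8,0,0.42],[0,0,-1.4,0,0.42],[0,0,-1.4,0,0.42],[0,0,-1.2,0,0.42],[0,0,-0.7,0,0.42],[0,0,-0.4,0,0.42],[0,0,-0.1,0,0.42],[0,0,0,0,0.2],[0,0,0,0,0.1],[0,0,0,0,0],[0,0,0,0,0],[0,0,0,0,0]]' 25
```

```text
t: 27.25
ee_pos: [719.4, -3.1, 3.8]
ee_rot: [0.0, 0.725, 0.688, 0.0]
ft_force: [0.2, -1.0, 2.0]
gripper_width: 0.217
```

```bash
python3 -m inch '[[0,0,0.5,0,0],[0,0,1.5,0,0],[0,0,2.5,0,0],[0,0,3,0,0],[0,0,3,0,0],[0,0,1.8,0,0],[-0.6,0.1,0.5,0,0],[-1.4,0.2,0,0,0],[-2,0.3,0,-1,0],[-2.5,0.4,0,-1,0],[-2.5,0.4,0,-1,0],[-2.5,0.4,0,-1,0],[-2.5,0.4,0,-0.5,0],[-2.5,0.4,0,0,0],[-2.3,0.4,0,0,0],[-1.8,0.3,0,0,0],[-1.2,0.2,0,0,0],[-0.5,0.1,0,0,0],[0,0,0,0,0]]' 25
python3 - <<'E'
from h import *
c,E,o=wshot('w18');print(o['t'],o['ee_pos'],o['ft_force'])
shot('side','sd18');crop('sd18',200,140,400,290,4,'sd18c')
E
```

```text
t: 29.15
ee_pos: [495.9, 32.9, 131.1]
ee_rot: [-0.0, 0.752, 0.659, -0.0]
ft_force: [-0.1, 1.5, 0.5]
gripper_width: 0.216
29.15 [495.86745005  32.91304399 131.13337769] [-0.11159783  1.47147506  0.45248145]
```

View pics/sd18c.png

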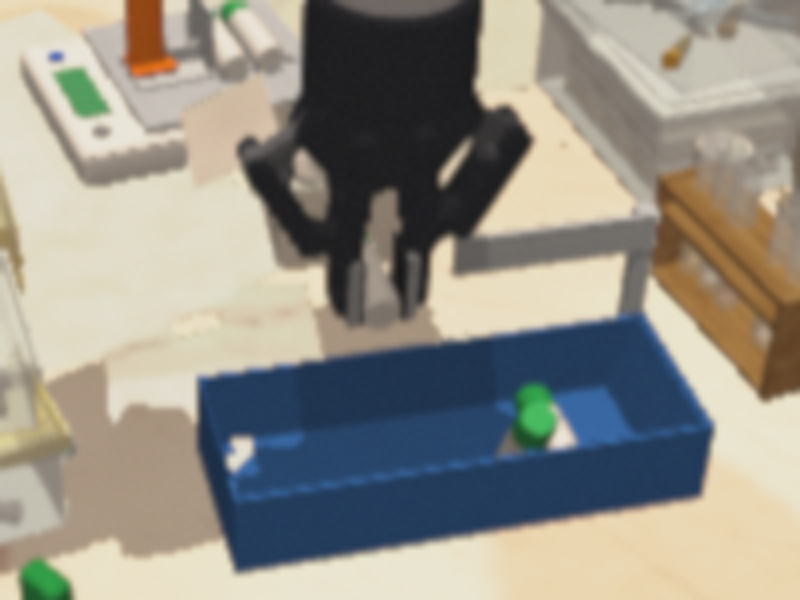

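View pics/w18.png

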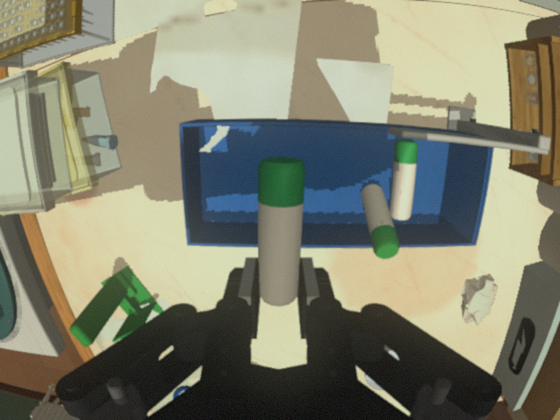

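```bash
python3 -m inch '[[0,0,-1,0,0],[0,0,-2,0,0],[0,0,-2.5,0,0],[0,0,-2.5,0,0],[0,0,-1.8,0,0],[0,0,-1.2,0,0],[0,0,-0.7,0,0],[0,0,-0.4,0,0],[0,0,-0.2,0,0],[0,0,0,0,0.2]]' 25
python3 -m inch '[[0,0,0,0,0.25],[0,0,0,0,0.3],[0,0,0,0,0.35],[0,0,0.3,0,0.35],[0,0,1,0,0.35],[0,0,2,0,0.35],[0,0,3,0,0.35],[0,0,3,0,0.35],[0,0,1.5,0,0.35]]' 25
python3 - <<'E'
from h import *
c,E,o=wshot('w19');print(o['t'],o['ee_pos'],o['ft_force'])
E
```

```text
t: 30.25
ee_pos: [496.4, 32.9, 8.6]
ee_rot: [0.0, 0.752, 0.659, 0.0]
ft_force: [0.9, 1.0, -1.0]
gripper_width: 0.215
t: 31.15
ee_pos: [497.0, 32.9, 119.8]
ee_rot: [0.001, 0.752, 0.659, 0.001]
ft_force: [0.2, 0.1, -0.6]
gripper_width: 0.352
31.15 [496.95614034  32.86030894 119.78421928] [ 0.1518964   0.05370658 -0.62107727]
```

View pics/w19.png

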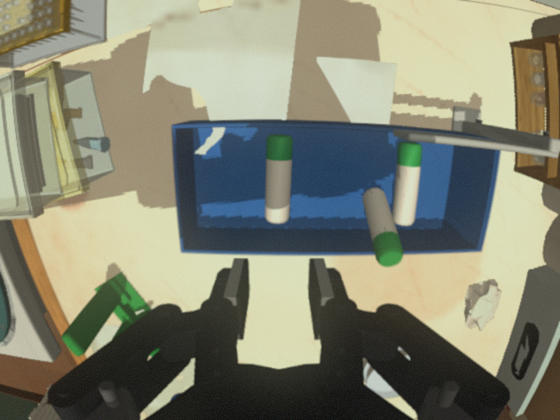

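E is back in the bin. B leans with its cap on the -y rim, so I'll nudge it in with the shut fingertips.

```bash
python3 - <<'E'
from h import *
c=load('w19');E=np.load('pics/w19_E.npy')
for n,u,v,Z in (('capend',388,250,60),('capend',388,250,66),('cap lowest',392,265,55),('tail',372,192,18),('rim',345,252,50),('rim',440,250,50)): print(n,wray(c,E,u,v,Z).round(1))
s=shot('side','sd19');crop('sd19',290,200,360,270,8,'sd19c')
for u,v in ((325,240),):pass
E
```

```text
capend [572.4   5.7  60. ]
capend [570.4   8.9  66. ]
cap lowest [577.4 -10.4  55. ]
tail [572.9  37.4  18. ]
rim [542.1   3.9  50. ]
rim [620.8  -7.4  50. ]
```

View pics/sd19c.png

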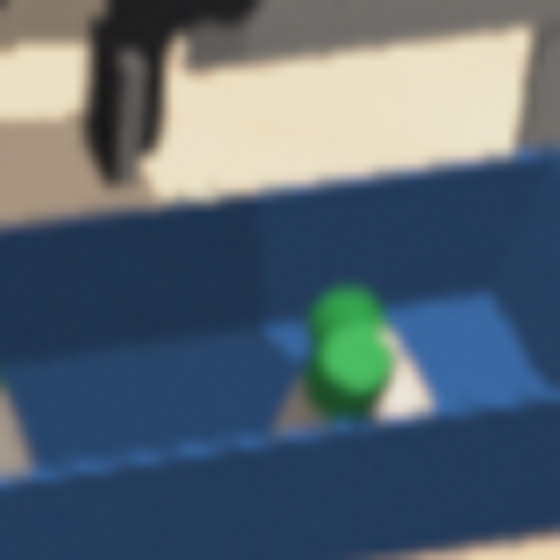

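```bash
python3 -m inch '[[0.6,-0.6,0,0,0],[1.4,-1.3,0,0,0],[1.8,-1.6,0,0,0],[1.8,-1.6,0,0,0],[1.3,-1.2,0,0,0],[0.5,-0.5,-0.6,0,0],[0,0,-1.6,0,0],[0,0,-2,0,0],[0,0,-1.4,0,0],[0,0,-0.6,0,0],[0,0.8,0,0,0],[0,0.8,0,0,0],[0.1,0.5,0,0,0],[0.1,0.5,0,0,0],[0.1,0.5,0,0,0]]' 25
python3 - <<'E'
from h import *
s=shot('side','sd20');crop('sd20',270,180,370,270,7,'sd20c')
E
```

```text
t: 32.75
ee_pos: [573.5, -3.6, 54.8]
ee_rot: [0.0, 0.752, 0.66, 0.0]
ft_force: [0.3, 0.2, 0.3]
gripper_width: 0.001
```

View pics/sd20c.png

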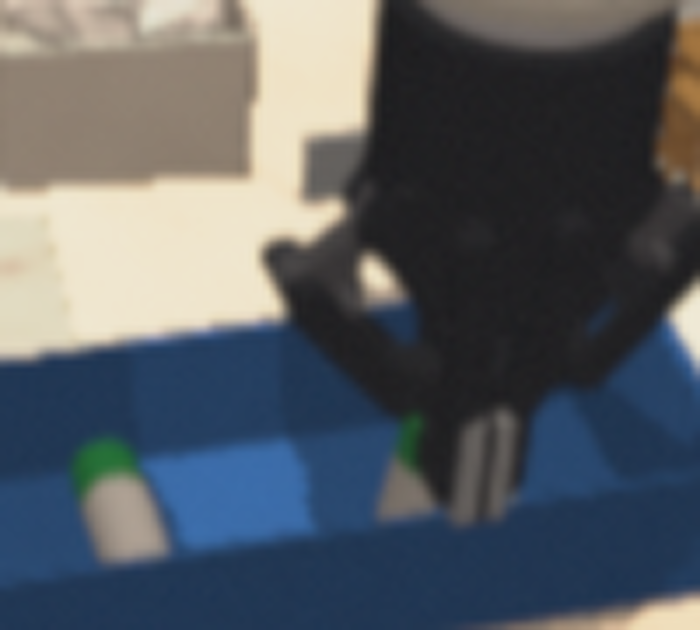

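```bash
python3 -m inch '[[0.1,0.5,0,0,0],[0.1,0.5,0,0,0],[0,0.3,0,0,0],[0,0,0,0,0],[0,-1,1,0,0],[0,-2,2,0,0],[0,-3,3,0,0],[0,-3,3,0,0],[0,-3,1,0,0],[0,-2,0,0,0]]' 25
python3 - <<'E'
from h import *
c,E,o=wshot('w21');print(o['t'],o['ft_force'])
s=shot('side','sd21');crop('sd21',190,90,390,270,3.3,'sd21c')
E
```

```text
t: 33.8
ee_pos: [575.6, -134.0, 157.6]
ee_rot: [0.002, 0.752, 0.659, 0.001]
ft_force: [-0.7, 0.9, -1.3]
gripper_width: -0.006
33.8 [-0.70531388  0.93183637 -1.2710606 ]
```

View pics/sd21c.png

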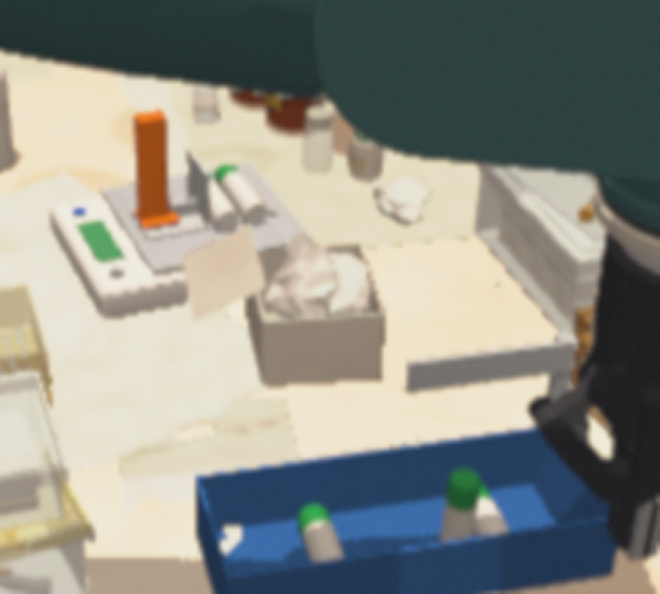

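View pics/w21.png

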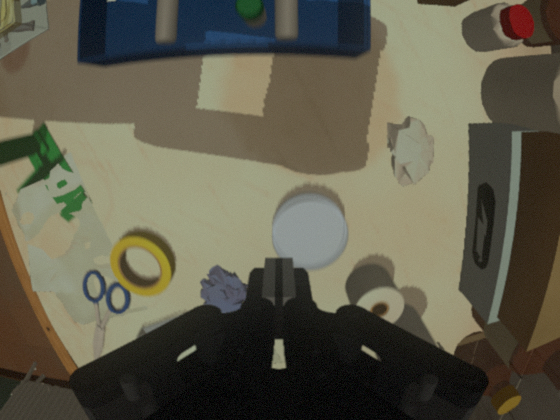

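```bash
python3 - <<'E'
from h import *
s=load('sd21');crop('sd21',250,210,390,280,5.5,'sd21d')
for u,v in ((462,475),(462,490),(460,520),(490,510)): print(w(s,190+u/3.3,90+v/3.3).round(1))
shot('scene','sc21');crop('sc21',290,170,420,310,4.2,'sc21c')
E
```

```text
[577.5  30.8  69.1]
[571.1  18.4  69.2]
[572.3  18.8  44.9]
[609.4  44.6  19.9]
```

View pics/sd21d.png

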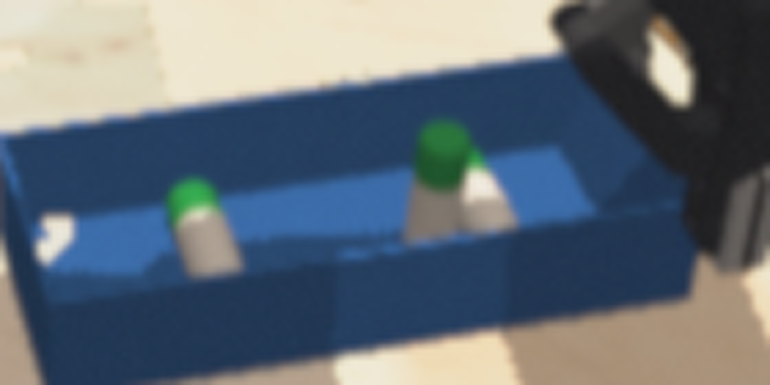

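View pics/sc21c.png

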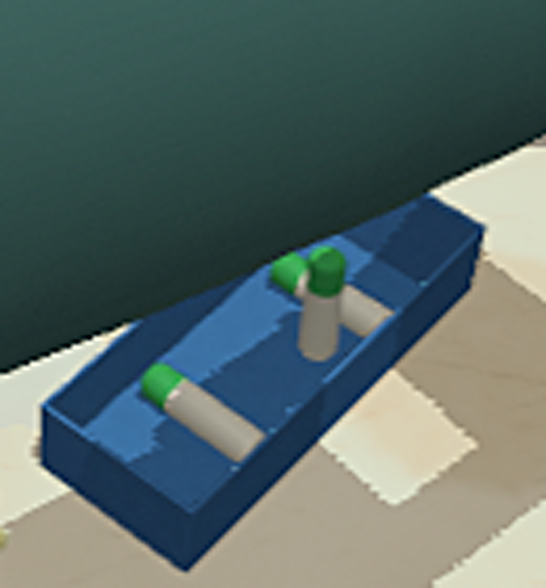

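B now stands on end inside the bin. I'll tip it flat along the bin, toward -x.

```bash
python3 -m inch '[[0.3,1.2,0,0,0],[0.8,2.6,0,0,0],[1,3.2,0,0,0],[1,3.2,0,0,0],[0.7,3.2,0,0,0],[0,2,-1,0,0],[0,0.4,-2,0,0],[0,0,-2.5,0,0],[0,0,-2.2,0,0],[0,0,-1.4,0,0],[0,0,-0.6,0,0],[-0.4,0.05,0,0,0],[-0.5,0.05,0,0,0],[-0.5,0.05,0,0,0],[-0.5,0.05,0,0,0],[-0.5,0.05,0,0,0],[-0.5,0.05,0,0,0],[-0.5,0.05,0,0,0],[-0.5,0.05,0,0,0]]' 25
python3 - <<'E'
from h import *
s=shot('side','sd22');crop('sd22',250,180,390,280,5.5,'sd22d')
E
```

```text
t: 35.85
ee_pos: [573.7, 30.8, 57.3]
ee_rot: [0.0, 0.752, 0.659, 0.0]
ft_force: [-0.6, -0.0, -0.5]
gripper_width: 0.0
```

View pics/sd22d.png

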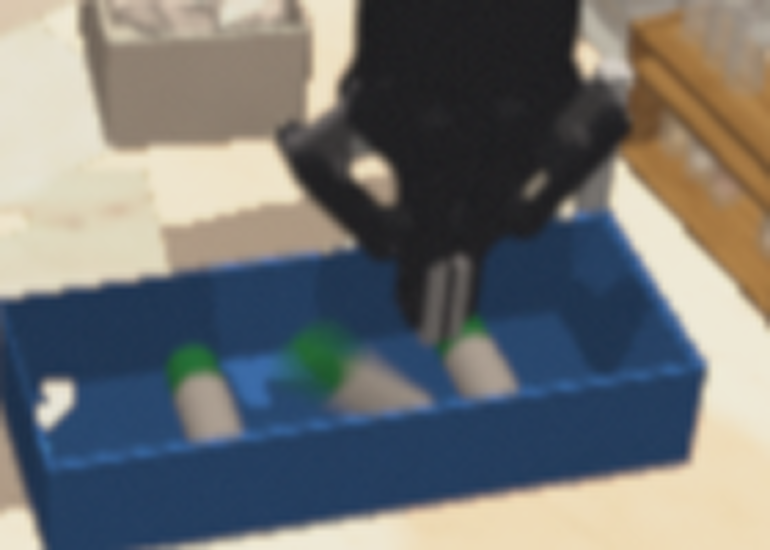

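It's falling flat. I'll retreat up and away, then check everything.

```bash
python3 -m inch '[[0,0,1,0,0],[0,0,2.5,0,0],[0,0,3.5,0,0],[0,-1,3.5,0,0],[0,-2.5,2.5,0,0],[0,-3,1,0,0],[0,-3,0,0,0],[0,-3,0,0,0],[0,-3,0,0,0],[0,-2,0,0,0],[0,0,0,0,0],[0,0,0,0,0],[0,0,0,0,0],[0,0,0,0,0]]' 25
python3 - <<'E'
from h import *
s=shot('side','sd23');crop('sd23',190,80,390,280,3,'sd23c');crop('sd23',200,80,320,180,6,'sd23d')
c=shot('scene','sc23')
print(ctrl.get_obs()['t'])
E
```

```text
t: 37.3
ee_pos: [574.3, -143.4, 197.5]
ee_rot: [0.0, 0.751, 0.66, 0.0]
ft_force: [-0.5, 0.9, 0.4]
gripper_width: 0.0
37.4
```

View pics/sd23c.png

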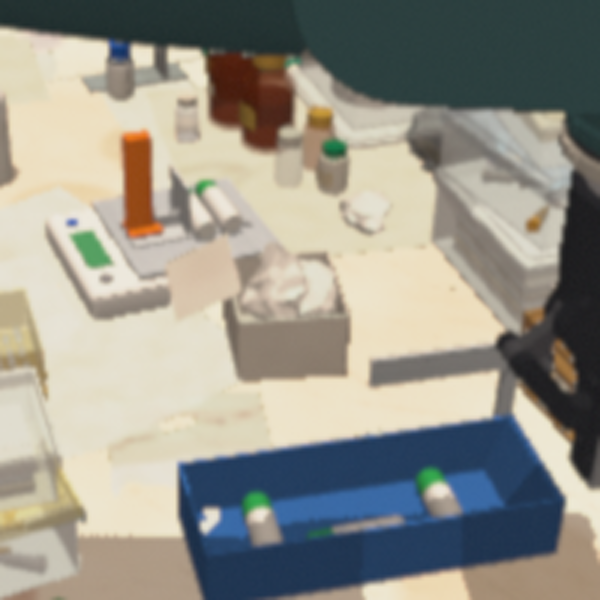

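View pics/sd23d.png

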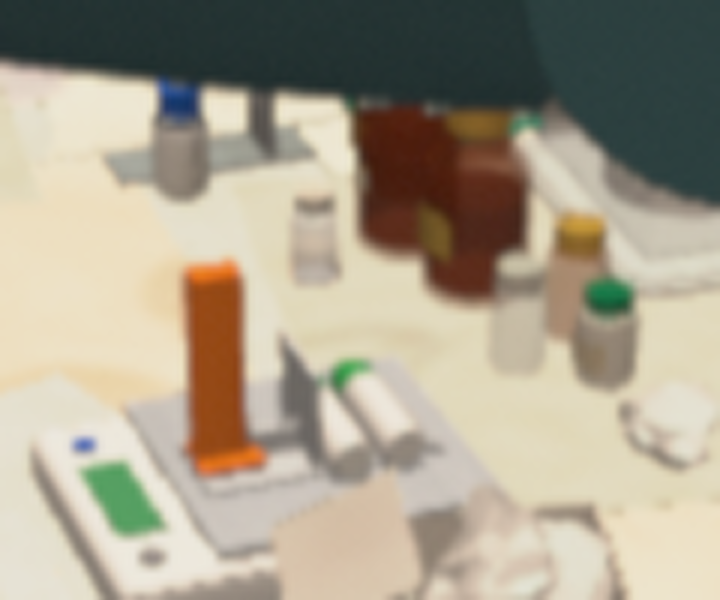

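View pics/sc23.png

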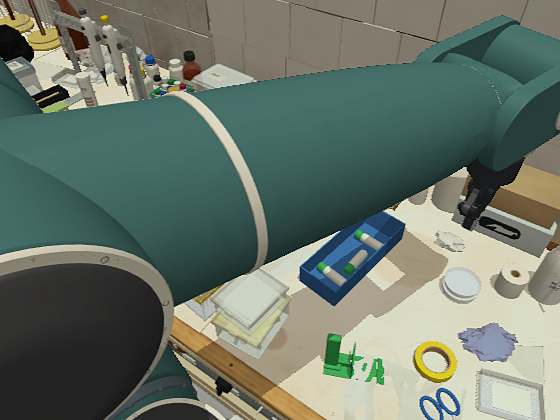

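The three capsules lie flat in the bin. In the scene view they are at about (370,240), (355,262) and (330,273). The scoop stands upright on the pan with two capsules, and the robot is touching nothing, so I'm handing the job in.

```bash
python3 - <<'E'
from cell import ctrl
print(ctrl.close_job())
E
```

```text
the job is handed in; nothing more can be done
None
```

The end state is as asked, but one capsule left the bin on the way and I had to put it back, so "the other three stay in the bin" was not met throughout.

**Done as asked:** I drove the scoop to the bin's far end and passed it under the bar, which pushed one excess capsule back into the bin. I then set the scoop on the pan and let go. The job was handed in at about 37 s of the 54 s allowed.

**What went wrong:**
- **Lift not straight:** the drive stopped hard against the far end, with a wrist force of about 66 N (limit 120 N). On the first lift two capsules were wedged at the far wall. I lowered the scoop again and one rolled over the far end onto the worktop. I then drew the scoop back about 20 mm so the other fell into the bin, and lifted again. The load that reached the bar was therefore two capsules in the pocket with one on top.
- **Capsule put back:** after the scoop was on the pan, I picked that capsule up and laid it back in the bin.
- **Leaning capsule:** the one the bar pushed off came to rest leaning on the bin's rim. I nudged it inside with the shut fingers and tipped it flat.

**Last checks:** the pictures show the scoop upright on the pan with two capsules in one layer, and three capsules lying inside the bin. The gripper is clear of everything. The three cameras disagreed by up to about 10 mm on the pan's middle. I centred the scoop using the wrist view close to the pan, so I expect it to be within about 3 mm.

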